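# Make up a loading pin to weight on a spring scale

## Robot

A 7-joint arm with a two-finger parallel gripper is mounted at the origin on the work surface. World frame = base frame: x ahead of the robot, y to its left, z up, the work surface at z = 0. Lengths are in m, angles in rad, forces in N, time in s.
With the tool pointing down it reaches from about 0.4 to 0.85 m from the base axis. Payload 10.4 kg.
Tool frame: the origin (TCP) lies between the finger pads; the fingertips stand 19 mm ahead of it and the grasp point (between the pads) is the TCP; x points along the fingers, y is the direction in which the jaws open and shut, and the axes are right-handed (so a half turn about x gives the same grasp; the last joint's range is limited). The gripper opens to 87 mm and grips with 3 to 60 N. Pads are 19 mm wide; open, the fingers measure 117 mm over their backs; the gripper's body (75 mm by 190 mm) begins 51 mm behind the grasp point.
Start: joints at [-1.274, 0.332, -0.065, 1.46, 0.022, 1.35, -0.088], TCP at [0.196, 0.593, 0.242] pointing down, gripper open.
Joint ranges: [-2.6, 2.6], [-0.5, 2.12], [-1.47, 1.34], [0.16, 2.42], [-1.27, 4.41], [0.06, 2.06], [-2.6, 2.6]. Speed limits (rad/s): [2.22, 2.22, 2.79, 2.79, 3.14, 3.14, 3.14].

## Interface

Orientations are given as a unit quaternion [x, y, z, w].
In Python, from bench import r gives the robot as it stands.
- The arm moves only by the tool drive_tool, never from a script. Its argument "motion" is a list of rows, each a list of 4 numbers: the shift along the tool's x, y, z in cm, then the turn about the tool's x in units of 5 degrees (1.0 is 5 degrees). In form: [[tx, ty, tz, twist], ...]. A call has 1 to 20 rows; each row is the pose to reach, as a shift and turn from the pose commanded when the call began, along the tool's axes at that moment; what a row does not reach only later rows make up. A row lasts 1/12 s, in which the tool goes at most 41.7 mm and 7.16 degrees, less where a joint would pass 70% of its speed; a pose out of reach is approached as far as the arm can. A call with a gripper value outside its range is refused whole. "grip" is the closure in counts, from 0 (fully open) to 255 (shut), set as the call begins (left out, the last holds). The fingers move at their own pace and stop on an object; "force" is the grip in N (left out, the last holds). Time passes only in rows, so rows that repeat a pose let the fingers close. It gives the time, the measured TCP pose, the force and the opening at its end, in the units of the state.
- r.read_state(): the state, without advancing time (a new reading comes with each control period).
- r.camera(name): name is "scene" or "top"; returns the picture (384x512x3 uint8, red, green, blue); there is no depth.
- r.calibration(name): a dict with "fx", "fy", "cx", "cy" (pixels), "dist" ([k1, k2, p1, p2, k3] as OpenCV has them; the pictures are not rectified), "xyz" and "orientation" of the camera in the world. Camera axes: x right, y up, looking along -z (the intrinsics and any distortion apply to the point x, -y, -z); pixel columns grow to the right and rows downward; lengths in m; the calibration is good to about 2 mm. A picture is of the moment at which its call begins. calibration takes no time and is no camera call.
- r.close_job(): hands the job in, once; it reports no verdict.
The state is a dict: "time": time; "joint_positions": joint angles; "joint_vel": joint speeds; "joint_torque": joint torques, N m; "ee_pos": TCP position; "eef_rot": TCP orientation; "ft_force": force on the tool from outside, world axes, zero at the start; "torque": the same for the moment, N m; "width": finger opening in m.
Only numpy, scipy, OpenCV 4.12 (cv2) and the standard library are available. Lean on these libraries where they do the work, as an engineer would, in place of code of your own. Each camera call takes 0.05 s, during which the arm holds its last target.

## Task

The loading pin standing on the spring scale is underweight. Thread the steel change plates from the little pine shelf over it, one at a time, lowering each gently until it lies fully home and letting go so that the scale settles before the next, until the pointer rests within the height of the brass marker tab. Do not drop a plate or press the scale down to the last line of its face; leave the spare plates on their shelf and everything else where it is.

Things in the scene. Friction and masses are not known exactly. Their poses are not given: they have to be found in the camera images.
- pan_floor (a point): centre of the inner floor of the scale's round steel dish (inner diameter 110 mm, rim 8 mm above the floor), z up, x and y along the scale's; sinks with the load. A loose steel loading pin stands in it. Plates threaded over the pin rest on its shoulder, then on one another: their centres are then 34, 46 and 58 mm above this point. A plate only lying on top of the shaft has its centre 74 mm above it
- shaft_top_level (a point): point of the dish's axis level with the top of the loading pin, 68 mm above the dish floor. The pin's own axis is NOT measured: it was set down by hand and stands up to 10 mm off this point in each of the scale's x and y, to be found by feel or sight. It slides in the dish (15 mm play all round) when pushed sideways
- shoulder_level (a point): point of the dish's axis level with the pin's shoulder, 28 mm above the dish floor, where the first plate's underside comes to rest. The pin: round foot 80 mm across, 6 mm thick; shoulder 42 mm across from there to this level; above it a shaft of 25.4 mm diameter, 40 mm long, its top 3 mm tapering to 22.4 mm; total mass roughly 0.55 kg, not known exactly
- pan (a joint): how far the pan is sunk below its unloaded place, m, 0 to 0.060, growing downwards; about 0.008 with the bare pin. Spring 0.20 N per mm (a plate sinks it about 12 mm), damped, settles in about 1 s. The last line of the face is at 0.055: the pan must not be pushed below that, nor slammed down faster than 0.2 m/s
- pointer (a point): tip of the thin black pointer (3 mm high) that is fixed to the pan and moves up and down with it in front of the white graduated face, on the side of the scale away from the robot
- tab_mid (a point): middle of the brass marker tab, a flat 16 mm high and 24 mm wide piece beside the slot, just behind the pointer's tip; z up. It is set to a different height each time and fixed: the weight is right when the pointer is level with any part of it (within 8 mm above or below this point). Two or three plates are needed
- shelf_top (a point): centre of the low fixed pine shelf, level with its top 40 mm above the table, axes along its edges: two battens run along its x (220 mm long, 44 mm wide, middles 60 mm either side of this point in y) on two cross boards 12 mm high. Two plates start on each batten, about 120 mm apart, overhanging it by about 10 mm in +y and -y, so that fingers closing along the shelf's y can reach below them
- plate1_mid (a point): loose plain steel quarter-kilo change plate, a flat ring 64 mm across and 12 mm thick with a 27 mm hole, about 0.25 kg (each may be 5 % off), lying flat on the pine shelf at the start; this point is its centre, half-way up, z along the hole
- plate2_mid (a point): loose plain steel quarter-kilo change plate, a flat ring 64 mm across and 12 mm thick with a 27 mm hole, about 0.25 kg (each may be 5 % off), lying flat on the pine shelf at the start; this point is its centre, half-way up, z along the hole
- plate3_mid (a point): loose plain steel quarter-kilo change plate, a flat ring 64 mm across and 12 mm thick with a 27 mm hole, about 0.25 kg (each may be 5 % off), lying flat on the pine shelf at the start; this point is its centre, half-way up, z along the hole
- plate4_mid (a point): loose plain steel quarter-kilo change plate, a flat ring 64 mm across and 12 mm thick with a 27 mm hole, about 0.25 kg (each may be 5 % off), lying flat on the pine shelf at the start; this point is its centre, half-way up, z along the hole
- kettlebell: bystander: black 4 kg kettlebell, 120 mm across, 172 mm high, origin under its centre
- stopwatch: bystander: black plastic stopwatch lying flat, 60 mm across, 16 mm thick, origin under its centre
- collar1: bystander: steel spring collar lying flat, ring 60 mm across, 22 mm high, with two rubber-gripped handles reaching 78 mm to its +x; origin under the ring's centre
- collar2: bystander: a second such spring collar
- scale: the fixed spring scale: grey housing 150 x 150 mm, 86 mm high, origin under its centre, graduated face on its +x side; the unloaded dish floor is 156 mm above the table
Mind the look-alikes: they are no part of the job. What is shaped like the part that bears plate1_mid but blue is not meant.

How it is judged:
On the way, in this order (a step that is already met when the one before it is completed fails the run):
1. one plate lies fully home on the loading pin, let go and settled (((horizontal distance between plate1_mid and pan_floor below 0.017 m and z of plate1_mid in the frame of pan_floor between 0.03 and 0.0365 m and angle between plate1_mid's own z axis and vertical below 0.06 rad) or (horizontal distance between plate2_mid and pan_floor below 0.017 m and z of plate2_mid in the frame of pan_floor between 0.03 and 0.0365 m and angle between plate2_mid's own z axis and vertical below 0.06 rad) or (horizontal distance between plate3_mid and pan_floor below 0.017 m and z of plate3_mid in the frame of pan_floor between 0.03 and 0.0365 m and angle between plate3_mid's own z axis and vertical below 0.06 rad) or (horizontal distance between plate4_mid and pan_floor below 0.017 m and z of plate4_mid in the frame of pan_floor between 0.03 and 0.0365 m and angle between plate4_mid's own z axis and vertical below 0.06 rad)) and velocity of joint pan between -0.006 and 0.006 m/s and contact force between the fingers and anything else below 0.1 N), for 0.3 s.
2. a second plate lies fully home on the first, let go and settled (((horizontal distance between plate1_mid and pan_floor below 0.017 m and z of plate1_mid in the frame of pan_floor between 0.043 and 0.0485 m and angle between plate1_mid's own z axis and vertical below 0.06 rad) or (horizontal distance between plate2_mid and pan_floor below 0.017 m and z of plate2_mid in the frame of pan_floor between 0.043 and 0.0485 m and angle between plate2_mid's own z axis and vertical below 0.06 rad) or (horizontal distance between plate3_mid and pan_floor below 0.017 m and z of plate3_mid in the frame of pan_floor between 0.043 and 0.0485 m and angle between plate3_mid's own z axis and vertical below 0.06 rad) or (horizontal distance between plate4_mid and pan_floor below 0.017 m and z of plate4_mid in the frame of pan_floor between 0.043 and 0.0485 m and angle between plate4_mid's own z axis and vertical below 0.06 rad)) and velocity of joint pan between -0.006 and 0.006 m/s and contact force between the fingers and anything else below 0.1 N), for 0.3 s.
At the end, for the whole second after the job is handed in: the pointer rests within 8.5 mm of the height of the marker tab's middle with the pan still; every plate either lies flat and fully home on the loading pin (within 17 mm of the dish's centre) or lies on the pine shelf (z of pointer in the frame of tab_mid between -0.0085 and 0.0085 m and velocity of joint pan between -0.006 and 0.006 m/s and ((horizontal distance between plate1_mid and pan_floor below 0.017 m and z of plate1_mid in the frame of pan_floor between 0.03 and 0.0605 m and angle between plate1_mid's own z axis and vertical below 0.06 rad) or (height (world z) of plate1_mid between 0.042 and 0.05 m and horizontal distance between plate1_mid and shelf_top below 0.14 m)) and ((horizontal distance between plate2_mid and pan_floor below 0.017 m and z of plate2_mid in the frame of pan_floor between 0.03 and 0.0605 m and angle between plate2_mid's own z axis and vertical below 0.06 rad) or (height (world z) of plate2_mid between 0.042 and 0.05 m and horizontal distance between plate2_mid and shelf_top below 0.14 m)) and ((horizontal distance between plate3_mid and pan_floor below 0.017 m and z of plate3_mid in the frame of pan_floor between 0.03 and 0.0605 m and angle between plate3_mid's own z axis and vertical below 0.06 rad) or (height (world z) of plate3_mid between 0.042 and 0.05 m and horizontal distance between plate3_mid and shelf_top below 0.14 m)) and ((horizontal distance between plate4_mid and pan_floor below 0.017 m and z of plate4_mid in the frame of pan_floor between 0.03 and 0.0605 m and angle between plate4_mid's own z axis and vertical below 0.06 rad) or (height (world z) of plate4_mid between 0.042 and 0.05 m and horizontal distance between plate4_mid and shelf_top below 0.14 m))); the robot touches nothing.
It fails at once if the scale is pressed down past the last line of its face (pan sunk more than 55 mm) (value of joint pan above 0.055 m).
It fails at once if a plate is dropped or slammed on, so that the pan sinks faster than 0.2 m/s (velocity of joint pan above 0.2 m/s).
It fails at once if the kettlebell, the stopwatch or a spring collar is moved by more than 20 mm (distance of any of kettlebell, stopwatch, collar1, collar2 from where it was at the start of the episode above 0.02 m).
It also fails if it takes over 72 s, if anything falls off the work surface, if the arm or the gripper's body presses on something with over 40 N, if the wrist force passes 120 N, or if a joint passes its speed limit or range.

## Working session

There is one attempt and no reset: what is moved stays moved. The work goes in short steps, Python scripts to look and compute and a tool call to move; the robot and the scene stay as the last step left them, time stands still between calls to the robot, and variables do not carry over. Pictures are saved under pics/ and viewed, and the job is handed in when it is done.

Besides the shell and the picture viewer there is one more tool, called as a command line: name --pt "numbers of a row" for each row, then --argument value for the rest. drive_tool: Moves the arm, as the interface text tells. Its arguments: {"type":"object","properties":{"motion":{"type":"array","items":{"type":"array","items":{"type":"number"}}},"grip":{"type":"number"},"force":{"type":"number"}},"required":["motion"]}

```bash
ls; mkdir -p pics
python3 - <<'E'
from bench import r
import cv2
for n in("scene","top"):
    im=r.camera(n); cv2.imwrite(f"pics/{n}0.png",im[:,:,::-1]); print(n,r.calibration(n))
print(r.read_state())
E
```

```text
pics
scene {'fx': 431.1481839454523, 'fy': 431.1481839454523, 'cx': 257.46424870275547, 'cy': 191.81459985857595, 'dist': array([-0.13105462,  0.        ,  0.        ,  0.        ,  0.        ]), 'xyz': array([ 1.25544896, -0.17056808,  0.70374918]), 'orientation': array([0.34706854, 0.26827902, 0.54638521, 0.71346548])}
top {'fx': 444.4953530410261, 'fy': 444.4953530410261, 'cx': 260.7482321250664, 'cy': 192.96575561637235, 'dist': array([-0.1515505,  0.       ,  0.       ,  0.       ,  0.       ]), 'xyz': array([0.42432054, 0.02422401, 1.19870391]), 'orientation': array([ 0.04685345, -0.06326458, -0.70229093,  0.70752371])}
{'time': 0.1, 'joint_positions': array([-1.27362428,  0.33282894, -0.06469907,  1.46081482,  0.02156447,
        1.34992263, -0.0885221 ]), 'joint_vel': array([ 0.00092632, -0.00244856, -0.00076289, -0.00319833, -0.00052075,
       -0.00078905,  0.00164755]), 'joint_torque': array([ 1.25880753e-03, -6.24544787e+01,  2.43076519e-02, -3.90712345e+01,
       -6.15441520e-02,  3.66928848e-02,  3.40782515e-05]), 'ee_pos': array([0.19636189, 0.59302212, 0.24084112]), 'eef_rot': array([ 0.11213166,  0.69815129, -0.11302784,  0.69802291]), 'ft_force': array([-0.11482269, -0.46999772,  0.50821246]), 'torque': array([0.02984653, 0.05666039, 0.01094604]), 'width': 0.08649649279004586}
```

Run:
```python
import cv2
for n in("scene","top"):
    im=cv2.imread(f"pics/{n}0.png"); cv2.imwrite(f"pics/{n}0b.png",cv2.resize(im,(800,600),interpolation=cv2.INTER_CUBIC))
```

```text
(no output)
```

View pics/scene0b.png

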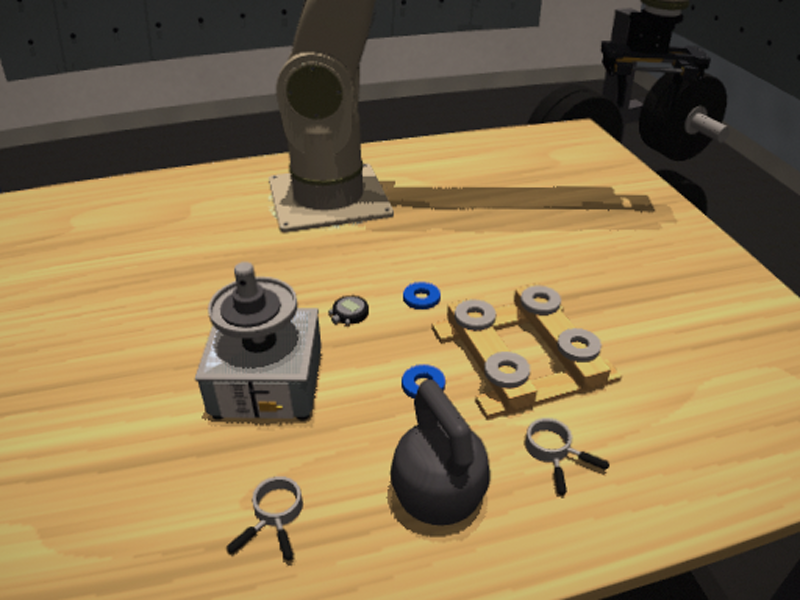

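View pics/top0b.png

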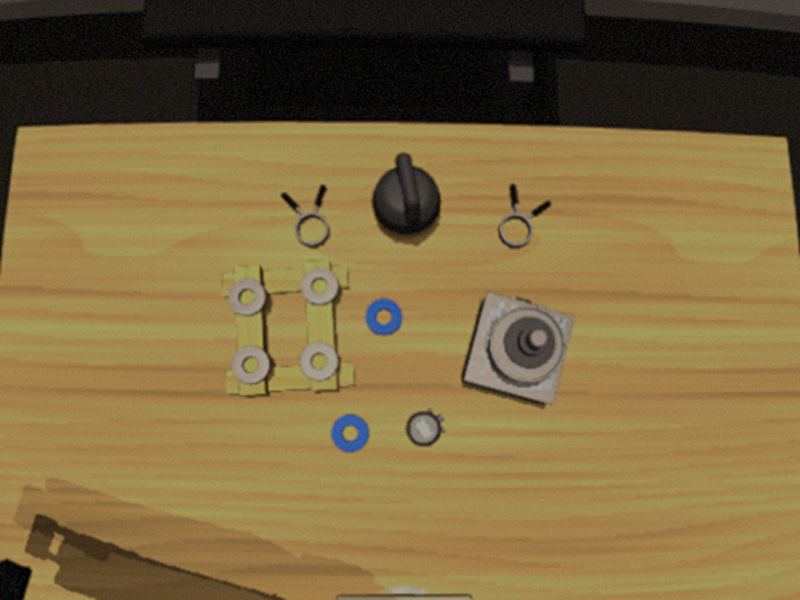

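The scene picture shows the scale at (255,350) of 800x600, with the brass tab low on the face at about (270,406). The four plates sit on the shelf at right, and two blue look-alikes lie beside it. The top picture shows the plates at about (247,297), (319,286), (250,365) and (319,361), and the pin at about (538,340). Next I'll enlarge these areas.

```bash
cat > h.py <<'E'
import numpy as np, cv2
from scipy.spatial.transform import Rotation as R
from bench import r
def cal(n):
    c=r.calibration(n); K=np.array([[c['fx'],0,c['cx']],[0,c['fy'],c['cy']],[0,0,1]]); return K,np.array(c['dist']),np.array(c['xyz']),R.from_quat(c['orientation']).as_matrix()
def ray(n,uv):
    K,d,p,M=cal(n); u=cv2.undistortPoints(np.array([[uv]],float),K,d)[0,0]; return p,M@np.array([u[0],-u[1],-1])
def onz(n,uv,z):
    p,v=ray(n,uv); return p+v*(z-p[2])/v[2]
def proj(n,P):
    K,d,p,M=cal(n); q=(np.atleast_2d(P)-p)@M; q=q*[1,-1,-1]
    return cv2.projectPoints(q,np.zeros(3),np.zeros(3),K,d)[0][:,0]
def crop(n,x0,y0,w,h,s,name,im=None):
    if im is None: im=r.camera(n)[:,:,::-1]
    c=cv2.resize(np.ascontiguousarray(im[y0:y0+h,x0:x0+w]),None,fx=s,fy=s,interpolation=cv2.INTER_CUBIC)
    for k in range(0,w,10): cv2.line(c,(k*s,0),(k*s,4 if k%50 else 12),(0,0,255),1)
    for k in range(0,h,10): cv2.line(c,(0,k*s),(4 if k%50 else 12,k*s),(0,0,255),1)
    cv2.imwrite("pics/"+name,c)
E
python3 - <<'E'
from h import *
t=cv2.imread("pics/top0.png"); s=cv2.imread("pics/scene0.png")
crop("top",130,160,110,100,7,"t_shelf.png",t)
crop("top",285,180,90,85,7,"t_scale.png",t)
crop("scene",120,160,90,115,5,"s_scale.png",s)
K,d,p,M=cal("top"); print(cal("scene")[2])
E
```

```text
[ 1.25544896 -0.17056808  0.70374918]
```

View pics/t_shelf.png

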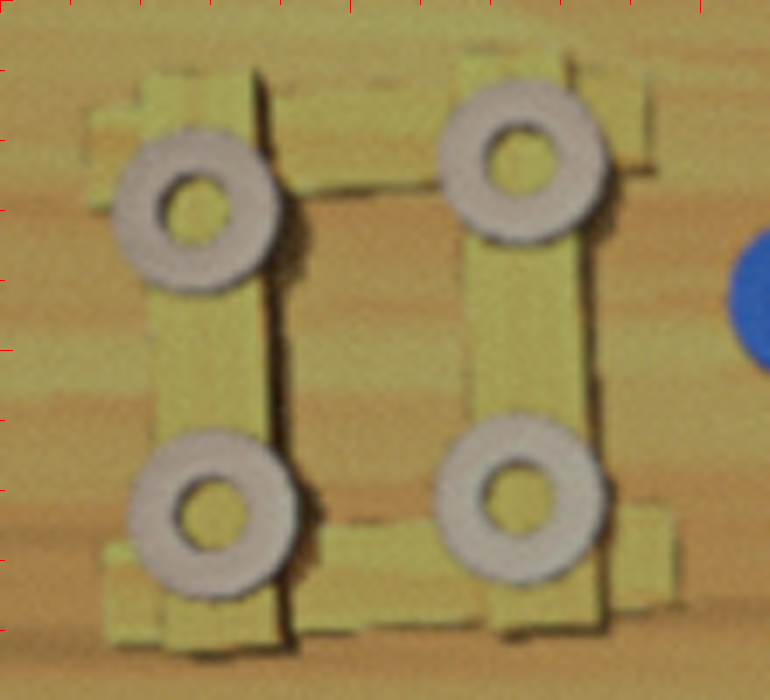

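View pics/t_scale.png

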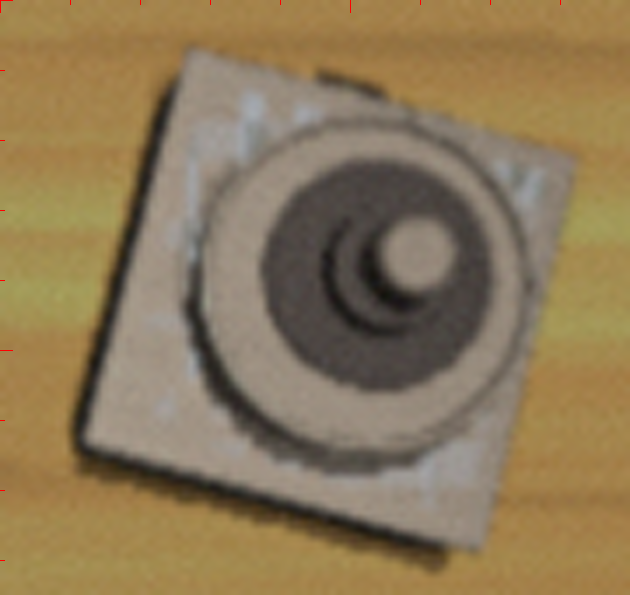

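View pics/s_scale.png

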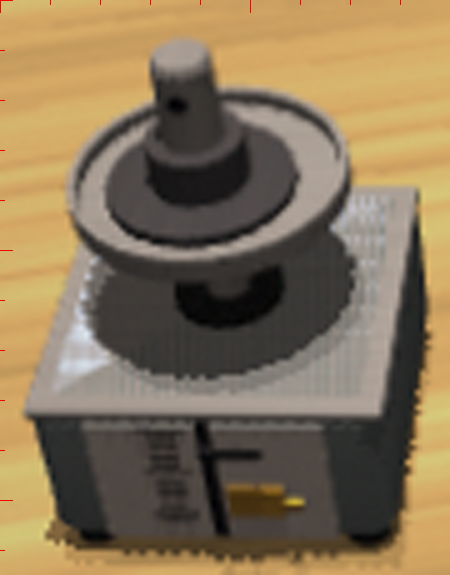

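Run:
```python
from h import *
def o(c,x0,y0,s): return ((c[0]+.5)/s-.5+x0,(c[1]+.5)/s-.5+y0)
np.set_printoptions(precision=4,suppress=True)
P={}
for k,c in dict(A=(197,211),B=(523,160),C=(214,515),D=(521,498)).items():
    P[k]=onz("top",o(c,130,160,7),.052); print(k,P[k],proj("scene",P[k]))
print("hdg A-C",np.degrees(np.arctan2(*(P['A']-P['C'])[[1,0]])),np.linalg.norm(P['A']-P['C']),"B-D",np.degrees(np.arctan2(*(P['B']-P['D'])[[1,0]])),np.linalg.norm(P['B']-P['D']))
# batten edges heading at z=.04 : left batten right edge(257,72)-(290,650); right batten right edge (570,60)-(603,625)
for a,b in(((257,72),(286,648)),((570,60),(603,625))):
    q=onz("top",o(a,130,160,7),.04)-onz("top",o(b,130,160,7),.04); print("batten",np.degrees(np.arctan2(q[1],q[0])),np.linalg.norm(q))
pin=onz("top",o((416,254),285,180,7),.216); foot=onz("top",o((377,275),285,180,7),.154)
rim=onz("top",o((365,287),285,180,7),.156)
print("pin",pin,"foot",foot,"rim",rim)
# housing corners z=.086
cs=[onz("top",o(c,285,180,7),.086) for c in((188,48),(578,158),(482,550),(82,443))]
c=np.mean(cs,0);print("housing",c); 
for i in range(4): q=cs[i]-cs[(i+1)%4]; print(np.linalg.norm(q[:2]),np.degrees(np.arctan2(q[1],q[0])))
# scene
print("scene pin top z=.216", onz("scene",o((181,60),120,160,5),.216))
yaw=np.radians(np.degrees(np.arctan2(*(cs[0]-cs[3])[[1,0]]))); print("yaw",np.degrees(yaw))
n=np.array([np.cos(yaw),np.sin(yaw),0]); 
for nm,px in dict(pt_tip=(258,456),tabtop=(245,485),tabbot=(245,516),pt_base=(212,455)).items():
    p,v=ray("scene",o(px,120,160,5)); X=p+v*((c-p)@n+.078)/(v@n); print(nm,X)
```

```text
A [0.6108 0.2683 0.052 ] [[370.3323 218.0112]]
B [0.6313 0.1462 0.052 ] [[324.3652 233.847 ]]
C [0.4971 0.2576 0.052 ] [[345.7878 189.5869]]
D [0.5048 0.1439 0.052 ] [[303.8183 199.0499]]
hdg A-C 5.401517408057987 0.11417846096835534 B-D 1.0467964730381718 0.12650833105470816
batten 4.906789482155197 0.21854807782268545
batten 4.523575580451522 0.21407301260485856
pin [ 0.5286 -0.1853  0.216 ] foot [ 0.528  -0.1849  0.154 ] rim [ 0.5237 -0.1803  0.156 ]
housing [ 0.5262 -0.1827  0.086 ]
0.1489787804370965 74.67410431155021
0.14768589227584725 -15.292837737115017
0.14933793144642754 -104.81091601842544
0.14902835332250305 164.57110353702816
scene pin top z=.216 [ 0.5356 -0.1873  0.216 ]
yaw -15.428896462971853
pt_tip [ 0.6068 -0.1839  0.0634]
tabtop [ 0.6047 -0.1915  0.0459]
tabbot [ 0.604  -0.194   0.0268]
pt_base [ 0.6017 -0.2025  0.0637]
```

```bash
cat >> h.py <<'E'
def plan(xyz,yaw=None):
    """yaw=heading (deg, mod 180) of tool y. prints row"""
    s=r.read_state(); M=R.from_quat(s['eef_rot']).as_matrix()
    d=M.T@(np.array(xyz)-s['ee_pos'])*100; tw=0
    h=np.degrees(np.arctan2(M[1,1],M[0,1]))
    if yaw is not None:
        e=(yaw-h+90)%180-90; tw=e/5*np.sign(M[2,0])
    print("t",round(s['time'],2),"pos",s['ee_pos'].round(4),"x",M[:,0].round(4),"yhead",round(h,2),"w",round(s['width'],4),"F",s['ft_force'].round(2)); print("ROW",np.append(d,tw).round(3), "q7",s['joint_positions'].round(2))
E
python3 - <<'E'
from h import *
plan([.505,.144,.12],94.7)
E
```

```text
t 0.1 pos [0.1964 0.593  0.2408] x [-4.0e-04 -1.2e-03 -1.0e+00] yhead 71.68 w 0.0865 F [-0.11 -0.47  0.51]
ROW [ 12.127 -32.908  43.414  -4.604] q7 [-1.27  0.33 -0.06  1.46  0.02  1.35 -0.09]
```

drive_tool --pt "12.1 -32.9 43.4 -4.6" --pt "12.1 -32.9 43.4 -4.6" --pt "12.1 -32.9 43.4 -4.6" --pt "12.1 -32.9 43.4 -4.6" --pt "12.1 -32.9 43.4 -4.6" --pt "12.1 -32.9 43.4 -4.6" --pt "12.1 -32.9 43.4 -4.6" --pt "12.1 -32.9 43.4 -4.6" --pt "12.1 -32.9 43.4 -4.6" --pt "12.1 -32.9 43.4 -4.6" --pt "12.1 -32.9 43.4 -4.6" --pt "12.1 -32.9 43.4 -4.6" --pt "12.1 -32.9 43.4 -4.6" --pt "12.1 -32.9 43.4 -4.6" --pt "12.1 -32.9 43.4 -4.6" --pt "12.1 -32.9 43.4 -4.6" --grip 0

```text
time: 1.43
ee_pos: [0.505, 0.1435, 0.12]
eef_rot: [-0.028, 0.707, 0.028, 0.706]
ft_force: [-0.8, 1.3, -0.1]
width: 0.087
```

Run:
```python
from h import *
plan([.505,.144,.050],94.7)
crop("scene",250,130,160,120,5,"s1.png")
```

```text
t 1.43 pos [0.505  0.1435 0.12  ] x [-1.1e-03 -5.0e-04 -1.0e+00] yhead 94.54 w 0.087 F [-0.78  1.32 -0.06]
ROW [ 6.998  0.049  0.008 -0.032] q7 [-0.59  0.22  0.25  1.88 -0.06  1.05  1.34]
```

View pics/s1.png

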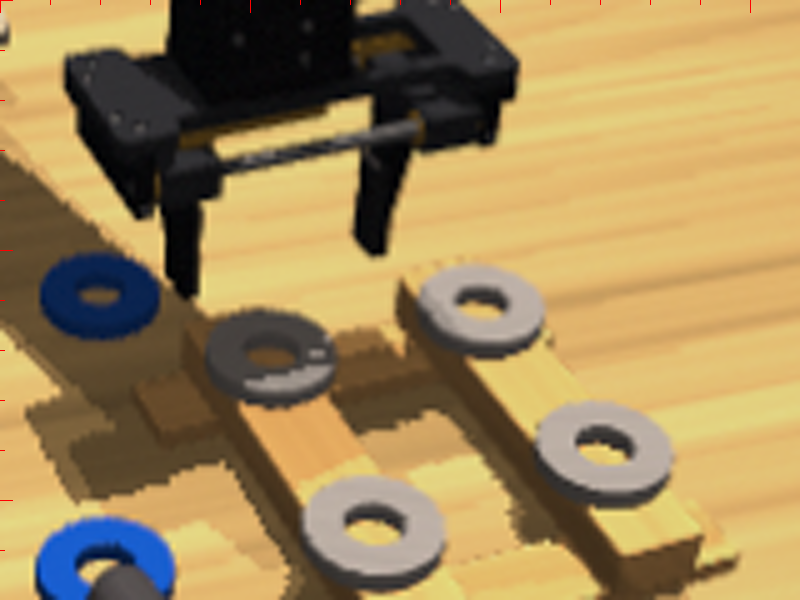

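The gripper stands open and square above plate D, with its fingers at crop (185,290) and (370,250). I'll descend and grip.

drive_tool --pt "3 0 0 0" --pt "6 0 0 0" --pt "6.9 0 0 0" --pt "6.9 0 0 0" --pt "6.9 0 0 0"

```text
time: 1.9
ee_pos: [0.5049, 0.1455, 0.0522]
eef_rot: [-0.029, 0.707, 0.029, 0.706]
ft_force: [0.8, 1.0, -0.1]
width: 0.087
```

drive_tool --pt "0 0 0 0" --pt "0 0 0 0" --pt "0 0 0 0" --pt "0 0 0 0" --pt "0 0 0 0" --pt "0 0 0 0" --pt "0 0 0 0" --grip 255 --force 25

```text
time: 2.48
ee_pos: [0.5055, 0.1446, 0.0523]
eef_rot: [-0.029, 0.706, 0.029, 0.707]
ft_force: [-0.7, -0.8, 6.2]
width: 0.0637
```

drive_tool --pt "-1 0 0 0" --pt "-3 0 0 0" --pt "-6 0 0 0" --pt "-10 0 0 0" --pt "-14 0 0 0" --pt "-18 0 0 0" --pt "-22 0 0 0" --pt "-22 0 0 0" --pt "-22 0 0 0"

```text
time: 3.23
ee_pos: [0.5058, 0.1448, 0.274]
eef_rot: [-0.028, 0.705, 0.029, 0.708]
ft_force: [-0.3, -0.4, -2.5]
width: 0.0633
```

Run:
```python
from h import *
plan([.51,-.172,.275],90)
crop("scene",230,30,160,120,5,"s2.png")
crop("top",170,170,120,90,6,"t2.png")
```

```text
t 3.23 pos [0.5058 0.1448 0.274 ] x [ 0.0039  0.0021 -1.    ] yhead 94.67 w 0.0633 F [-0.3  -0.4  -2.45]
ROW [ -0.163 -31.607  -2.157   0.934] q7 [-0.61  0.09  0.27  1.69 -0.02  1.36  1.31]
```

View pics/s2.png

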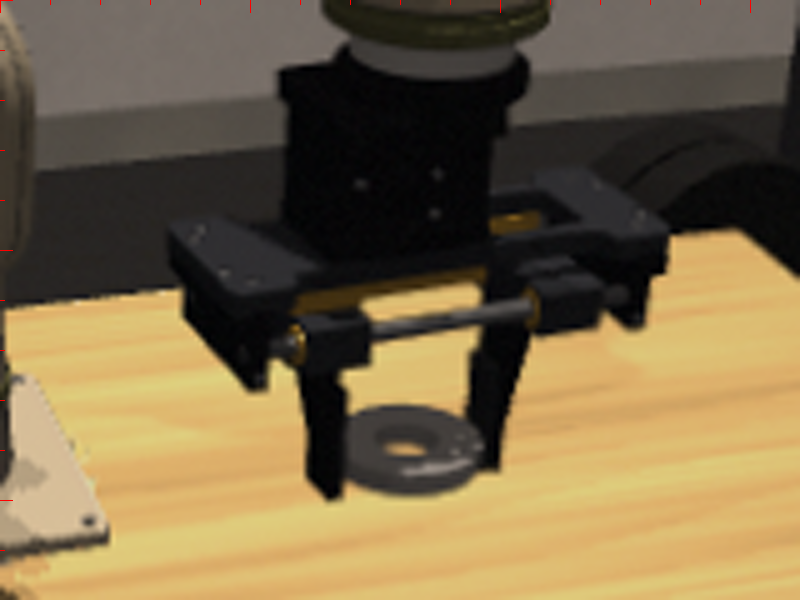

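View pics/t2.png

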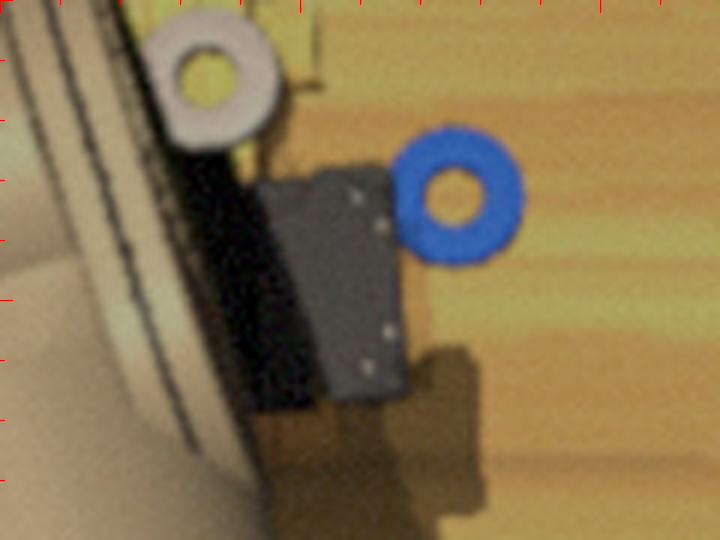

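Run:
```python
from h import *
print(onz("scene",(230+408/5,30+438/5),.274))
print(proj("scene",[.5058,.1448,.274]))
for z in(.27,.274): print(proj("scene",[[.5286,-.1853,.216]]))
```

```text
[0.50895989 0.14533235 0.274     ]
[[310.82597879 116.93825112]]
[[156.53858028 169.4903731 ]]
[[156.53858028 169.4903731 ]]
```

Run:
```python
from h import *
plan([.529,-.185,.252])
```

```text
t 3.33 pos [0.5043 0.1444 0.2706] x [-1.6e-03 -5.0e-04 -1.0e+00] yhead 94.68 w 0.0637 F [-0.18 -0.38 -3.  ]
ROW [  1.87  -33.03   -0.228   0.   ] q7 [-0.61  0.09  0.26  1.69 -0.02  1.36  1.31]
```

drive_tool --pt "0 -2 0 0" --pt "0 -6 0 0" --pt "0 -10 0 0" --pt "0 -14 0 0" --pt "0 -18 0 0" --pt "0 -22 0 0" --pt "0 -26 0 0" --pt "0 -30 -0.2 0" --pt "0 -32 -0.2 0" --pt "0 -33 -0.2 0" --pt "0 -33 -0.2 0" --pt "0 -33 -0.2 0" --pt "0 -33 -0.2 0" --pt "0 -33 -0.2 0"

```text
time: 4.5
ee_pos: [0.5302, -0.1824, 0.2711]
eef_rot: [-0.03, 0.707, 0.03, 0.706]
ft_force: [1.4, -0.0, -1.9]
width: 0.0636
```

Run:
```python
from h import *
plan([.529,-.185,.252])
crop("scene",90,90,130,120,6,"s3.png")
```

```text
t 4.5 pos [ 0.5302 -0.1824  0.2711] x [-7.e-04  9.e-04 -1.e+00] yhead 94.84 w 0.0636 F [ 1.41 -0.04 -1.89]
ROW [ 1.909 -0.252 -0.14   0.   ] q7 [-0.23  0.18  0.55  1.62 -0.1   1.37  1.99]
```

View pics/s3.png

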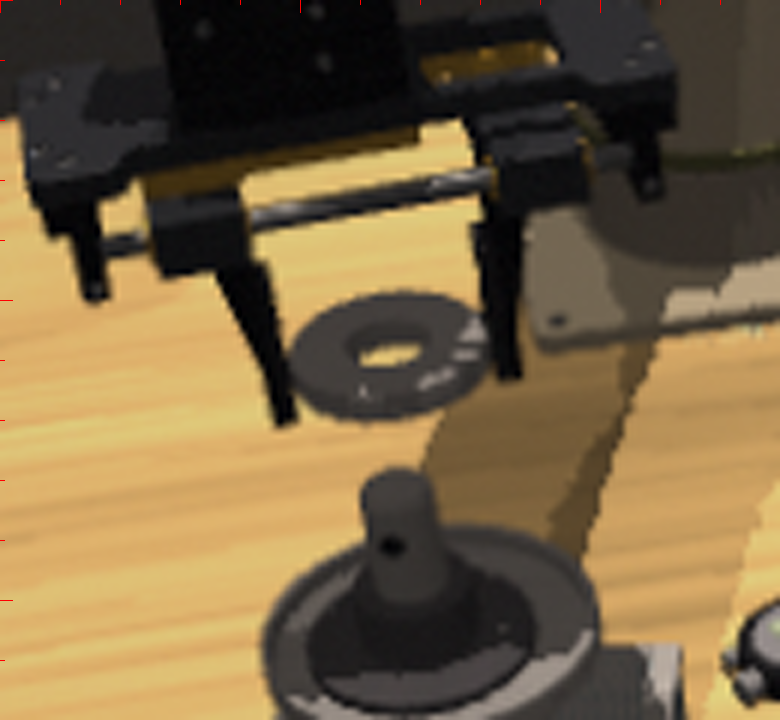

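Run:
```python
from h import *
f=lambda c:(90+(c[0]+.5)/6-.5,90+(c[1]+.5)/6-.5)
a=onz("scene",f((388,345)),.271);b=onz("scene",f((399,485.5)),.216);print(a,b,b-a, r.read_state()['ee_pos'])
s=cv2.imread("pics/s3.png")
```

```text
[ 0.53374816 -0.18221148  0.271     ] [ 0.53189652 -0.1864551   0.216     ] [-0.00185165 -0.00424362 -0.055     ] [ 0.53019965 -0.18270119  0.27130176]
```

Run:
```python
from h import *
plan([.5283,-.1862,.234])
```

```text
t 4.55 pos [ 0.5302 -0.1827  0.2713] x [-3.e-04  7.e-04 -1.e+00] yhead 94.83 w 0.0636 F [ 0.29  0.14 -2.55]
ROW [ 3.73  -0.335 -0.218  0.   ] q7 [-0.23  0.18  0.55  1.62 -0.1   1.37  1.99]
```

drive_tool --pt "1 -0.1 -0.1 0" --pt "2 -0.3 -0.2 0" --pt "3 -0.35 -0.2 0" --pt "3.7 -0.35 -0.2 0" --pt "3.7 -0.35 -0.2 0" --pt "3.7 -0.35 -0.2 0" --pt "3.7 -0.35 -0.2 0" --pt "3.7 -0.35 -0.2 0"

```text
time: 5.22
ee_pos: [0.5285, -0.1882, 0.235]
eef_rot: [-0.029, 0.706, 0.029, 0.707]
ft_force: [0.5, 0.9, -2.3]
width: 0.0636
```

Run:
```python
from h import *
plan([.5283,-.1862,.234])
crop("scene",110,110,95,90,8,"s4.png")
```

```text
t 5.22 pos [ 0.5285 -0.1882  0.235 ] x [ 8.e-04 -1.e-04 -1.e+00] yhead 94.68 w 0.0636 F [ 0.55  0.9  -2.26]
ROW [ 0.101  0.204 -0.007  0.   ] q7 [-0.22  0.2   0.55  1.67 -0.11  1.3   2.01]
```

View pics/s4.png

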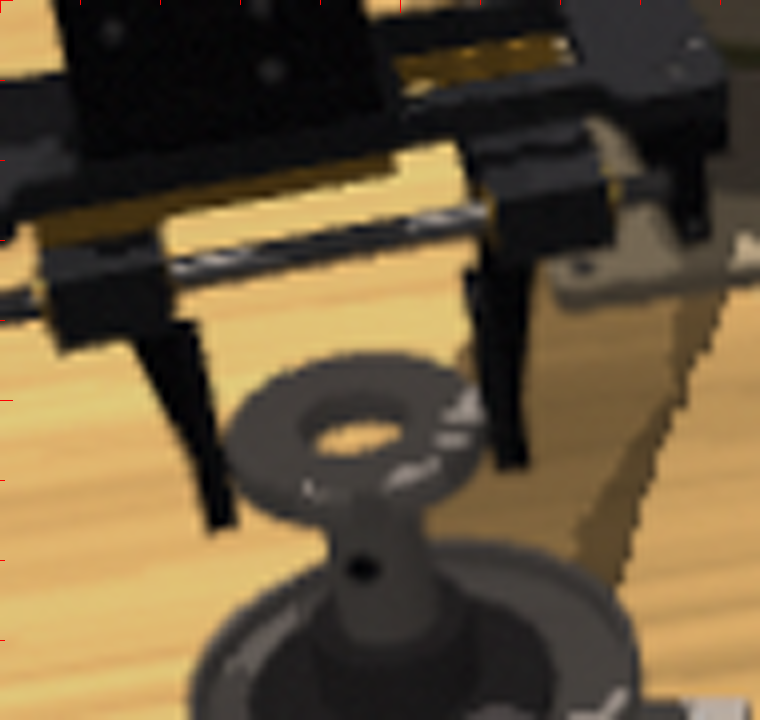

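Run:
```python
from h import *
f=lambda c:(110+(c[0]+.5)/8-.5,110+(c[1]+.5)/8-.5)
for x,y in((.5285,-.1882),(.5285,-.1862),(.5265,-.1862)):
  print(x,y,[(((p-110)+.5)*8-.5).round(0) for p in proj("scene",[[x,y,.235],[x,y,.216],[x,y,.2],[x,y,.176]])])
```

```text
0.5285 -0.1882 [array([353., 418.]), array([364., 481.]), array([373., 533.]), array([387., 609.])]
0.5285 -0.1862 [array([361., 416.]), array([372., 480.]), array([381., 532.]), array([395., 608.])]
0.5265 -0.1862 [array([360., 412.]), array([372., 475.]), array([381., 527.]), array([394., 603.])]
```

Run:
```python
from h import *
plan([.5285,-.1875,.222])
r.camera("scene")
plan([.5285,-.1875,.222])
```

```text
t 5.27 pos [ 0.5285 -0.1882  0.235 ] x [ 8.e-04 -0.e+00 -1.e+00] yhead 94.68 w 0.0636 F [ 0.24  0.5  -3.14]
ROW [1.296 0.069 0.005 0.   ] q7 [-0.22  0.2   0.55  1.67 -0.11  1.3   2.01]
t 5.32 pos [ 0.5285 -0.1882  0.235 ] x [ 8.e-04 -0.e+00 -1.e+00] yhead 94.68 w 0.0635 F [ 1.13  0.27 -2.18]
ROW [1.295 0.073 0.007 0.   ] q7 [-0.22  0.2   0.55  1.67 -0.11  1.3   2.01]
```

drive_tool --pt "0.3 0.07 0 0" --pt "0.6 0.07 0 0" --pt "0.9 0.07 0 0" --pt "1.2 0.07 0 0" --pt "1.5 0.07 0 0" --pt "1.5 0.07 0 0" --pt "1.5 0.07 0 0"

```text
time: 5.9
ee_pos: [0.5282, -0.1874, 0.2194]
eef_rot: [-0.029, 0.707, 0.029, 0.706]
ft_force: [-0.9, 0.7, -2.3]
width: 0.0634
```

Run:
```python
from h import *
plan([.5285,-.1875,.19])
crop("scene",110,120,95,90,8,"s5.png")
```

```text
t 5.9 pos [ 0.5282 -0.1874  0.2194] x [-1.e-04  1.e-04 -1.e+00] yhead 94.68 w 0.0634 F [-0.85  0.67 -2.31]
ROW [ 2.942 -0.008  0.03   0.   ] q7 [-0.22  0.21  0.55  1.69 -0.12  1.27  2.01]
```

View pics/s5.png

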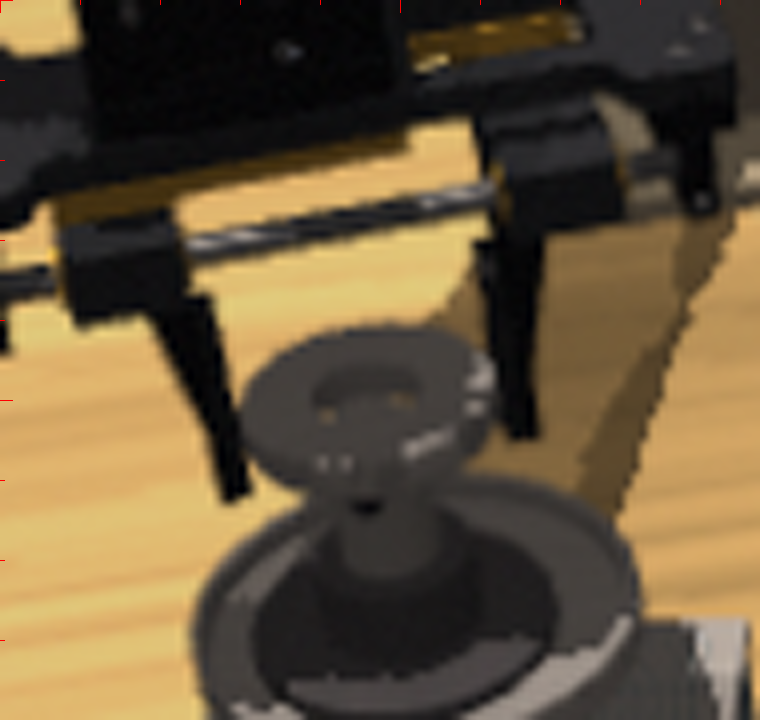

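drive_tool --pt "0.2 0 0 0" --pt "0.4 0 0 0" --pt "0.6 0 0 0" --pt "0.8 0 0 0" --pt "0.8 0 0 0" --pt "0.8 0 0 0"

```text
time: 6.45
ee_pos: [0.5284, -0.1876, 0.2116]
eef_rot: [-0.029, 0.706, 0.029, 0.707]
ft_force: [2.7, -1.1, -1.0]
width: 0.0635
```

Run:
```python
from h import *
plan([.5285,-.1875,.19])
crop("scene",110,120,95,90,8,"s6.png")
```

```text
t 6.45 pos [ 0.5284 -0.1876  0.2116] x [ 4.e-04 -2.e-04 -1.e+00] yhead 94.67 w 0.0635 F [ 2.67 -1.08 -1.01]
ROW [2.155 0.006 0.01  0.   ] q7 [-0.21  0.22  0.55  1.7  -0.12  1.25  2.01]
```

View pics/s6.png

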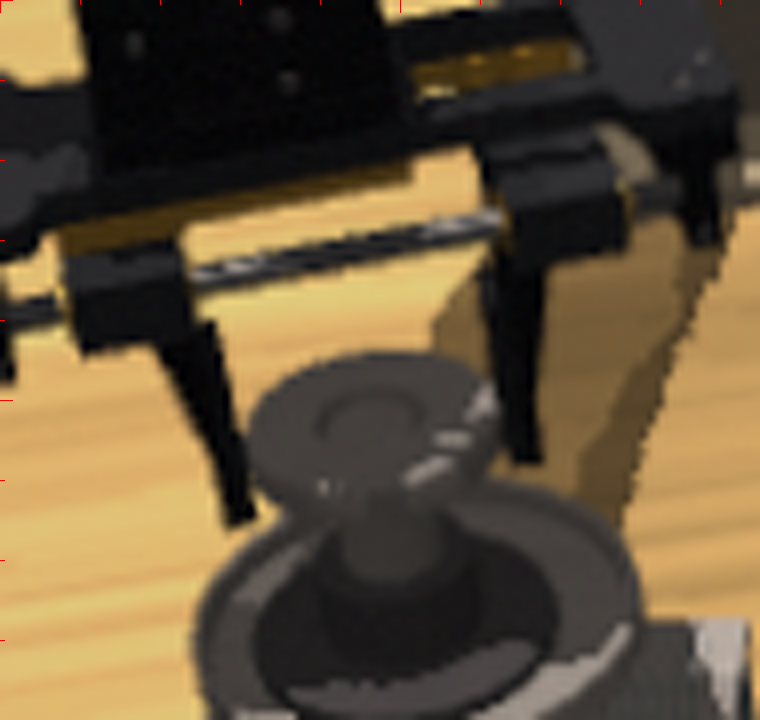

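The plate has slipped over the shaft, with the pin top now flush inside the hole at about (370,420). The dish has barely moved, so I'll keep lowering slowly.

drive_tool --pt "0.3 0 0 0" --pt "0.6 0 0 0" --pt "0.9 0 0 0" --pt "1.2 0 0 0" --pt "1.5 0 0 0" --pt "1.8 0 0 0" --pt "2.1 0 0 0" --pt "2.4 0 0 0" --pt "2.7 0 0 0" --pt "3.0 0 0 0" --pt "3.3 0 0 0" --pt "3.5 0 0 0" --pt "3.5 0 0 0" --pt "3.5 0 0 0" --pt "3.5 0 0 0"

```text
time: 7.75
ee_pos: [0.5283, -0.1874, 0.1765]
eef_rot: [-0.029, 0.706, 0.029, 0.707]
ft_force: [4.7, -2.4, 0.5]
width: 0.0634
```

Run:
```python
from h import *
plan([.5285,-.1875,.176])
crop("scene",110,140,95,110,7,"s7.png")
```

```text
t 7.75 pos [ 0.5283 -0.1874  0.1765] x [ 2.e-04  0.e+00 -1.e+00] yhead 94.68 w 0.0634 F [ 4.65 -2.42  0.49]
ROW [ 0.046 -0.008  0.019  0.   ] q7 [-0.21  0.25  0.54  1.75 -0.14  1.18  2.03]
```

View pics/s7.png

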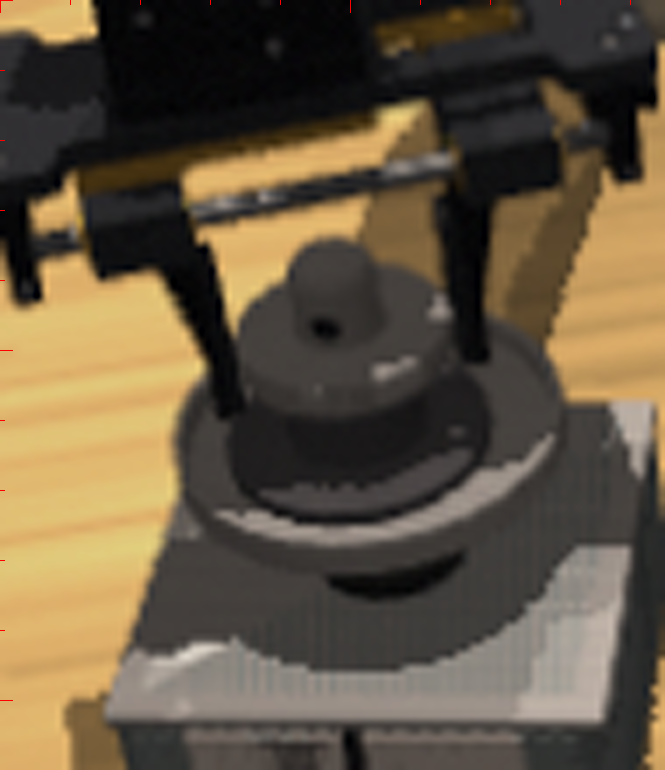

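drive_tool --pt "0 -0.04 0.08 0" --pt "0 -0.08 0.15 0" --pt "0 -0.08 0.15 0" --pt "0 -0.08 0.15 0"

```text
time: 8.13
ee_pos: [0.529, -0.1877, 0.1759]
eef_rot: [-0.029, 0.707, 0.029, 0.706]
ft_force: [-0.9, 0.1, -0.0]
width: 0.0638
```

Run:
```python
from h import *
plan([.5285,-.1875,.176])
crop("scene",110,140,95,110,7,"s8.png")
```

```text
t 8.13 pos [ 0.529  -0.1877  0.1759] x [-2.e-03  8.e-04 -1.e+00] yhead 94.68 w 0.0638 F [-0.94  0.07 -0.04]
ROW [-0.005  0.027 -0.051  0.   ] q7 [-0.2   0.26  0.54  1.74 -0.14  1.18  2.03]
```

View pics/s8.png

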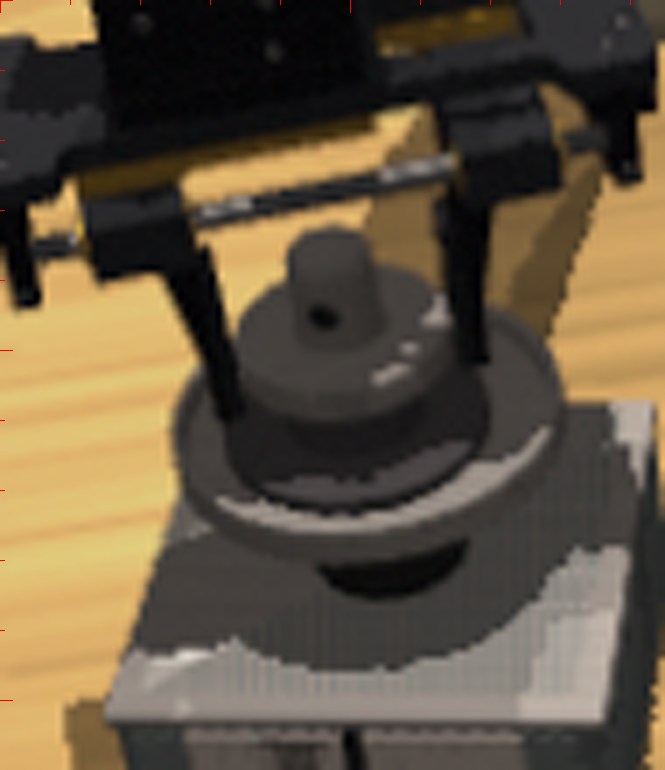

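The sideways force is gone and the pin rose. About 27 mm of shaft now shows above the plate (28 expected), so it is home and I'll release it.

drive_tool --pt "0 0 0 0" --pt "0 0 0 0" --pt "0 0 0 0" --pt "0 0 0 0" --pt "0 0 0 0" --pt "0 0 0 0" --pt "0 0 0 0" --grip 0

```text
time: 8.77
ee_pos: [0.5298, -0.1881, 0.1765]
eef_rot: [-0.029, 0.706, 0.029, 0.707]
ft_force: [-0.1, -0.6, -0.2]
width: 0.0869
```

drive_tool --pt "-0.5 0 0 0" --pt "-2 0 0 0" --pt "-5 0 0 0" --pt "-8 0 0 0" --pt "-11 0 0 0" --pt "-11 0 0 0" --pt "-11 0 0 0"

```text
time: 9.35
ee_pos: [0.5305, -0.1885, 0.2885]
eef_rot: [-0.029, 0.705, 0.029, 0.708]
ft_force: [-0.7, -0.6, -0.7]
width: 0.0868
```

Run:
```python
from h import *
plan([.497,.2576,.275],94.7)
crop("scene",110,140,95,130,6,"s9.png")
```

```text
t 9.35 pos [ 0.5305 -0.1885  0.2885] x [ 3.6e-03 -3.0e-04 -1.0e+00] yhead 94.67 w 0.0868 F [-0.68 -0.56 -0.75]
ROW [ 1.3200e+00  4.4732e+01  2.9000e-01 -6.0000e-03] q7 [-0.22  0.18  0.56  1.59 -0.1   1.4   1.99]
```

View pics/s9.png

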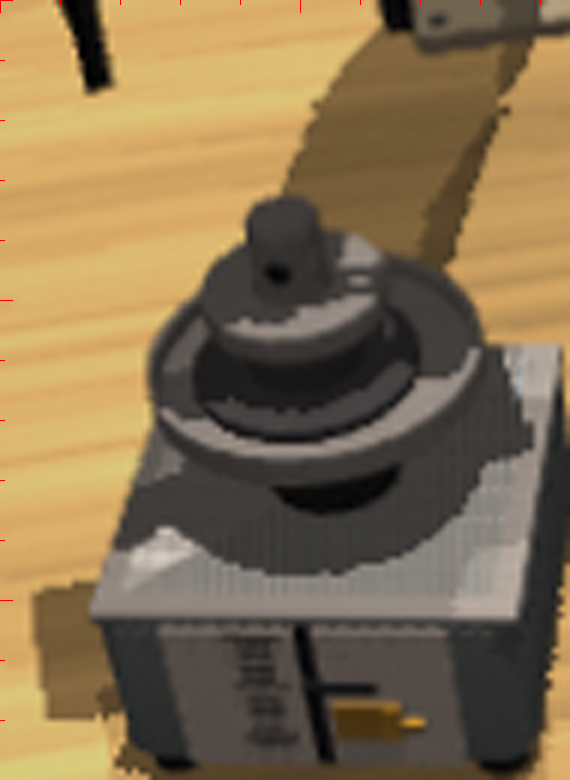

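Plate one lies home. The pointer (row 689) sits about 14 mm above the tab's middle (row 720), so one more plate should land inside it. I'll fetch plate C.

drive_tool --pt "1.3 44.7 0.3 0" --pt "1.3 44.7 0.3 0" --pt "1.3 44.7 0.3 0" --pt "1.3 44.7 0.3 0" --pt "1.3 44.7 0.3 0" --pt "1.3 44.7 0.3 0" --pt "1.3 44.7 0.3 0" --pt "1.3 44.7 0.3 0" --pt "1.3 44.7 0.3 0" --pt "1.3 44.7 0.3 0" --pt "1.3 44.7 0.3 0" --pt "5 44.7 0.3 0" --pt "9 44.7 0.3 0" --pt "13 44.7 0.3 0" --pt "15 44.7 0.3 0" --pt "15 44.7 0.3 0" --pt "15 44.7 0.3 0"

```text
time: 10.82
ee_pos: [0.4954, 0.2571, 0.1355]
eef_rot: [-0.029, 0.707, 0.028, 0.706]
ft_force: [0.3, -0.4, 1.4]
width: 0.0871
```

Run:
```python
from h import *
plan([.497,.2576,.052],94.7)
crop("scene",270,110,140,110,5,"s10.png")
```

```text
t 10.82 pos [0.4954 0.2571 0.1355] x [-0.0027 -0.0019 -1.    ] yhead 94.68 w 0.0871 F [ 0.27 -0.41  1.41]
ROW [ 8.345e+00  5.200e-02  1.830e-01 -4.000e-03] q7 [-0.72  0.27  0.18  1.78 -0.05  1.1   1.14]
```

View pics/s10.png

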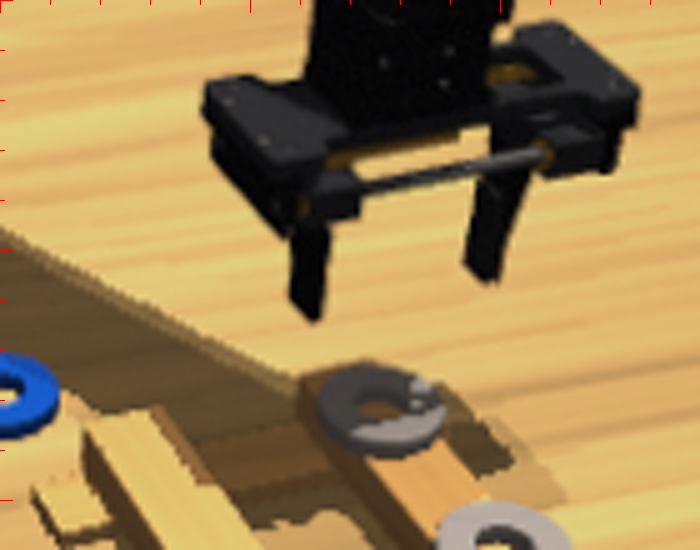

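The gripper hangs over plate C, with its fingers straddling it. I'll descend and grip.

drive_tool --pt "3 0 0.1 0" --pt "6 0 0.1 0" --pt "8.3 0 0.1 0" --pt "8.3 0 0.1 0" --pt "8.3 0 0.1 0" --pt "8.3 0 0.1 0"

```text
time: 11.37
ee_pos: [0.4988, 0.2586, 0.0562]
eef_rot: [-0.028, 0.705, 0.029, 0.708]
ft_force: [0.8, 0.6, 1.2]
width: 0.0868
```

drive_tool --pt "0 0 0 0" --pt "0 0 0 0" --pt "0 0 0 0" --pt "0 0 0 0" --pt "0 0 0 0" --pt "0 0 0 0" --pt "0 0 0 0" --grip 255

```text
time: 11.95
ee_pos: [0.4975, 0.2579, 0.0541]
eef_rot: [-0.029, 0.706, 0.029, 0.707]
ft_force: [-1.8, -1.2, 6.2]
width: 0.0632
```

drive_tool --pt "-1 0 0 0" --pt "-3 0 0 0" --pt "-6 0 0 0" --pt "-10 0 0 0" --pt "-14 0 0 0" --pt "-18 0 0 0" --pt "-22 0 0 0" --pt "-22 0 0 0" --pt "-22 0 0 0"

```text
time: 12.7
ee_pos: [0.498, 0.258, 0.2761]
eef_rot: [-0.028, 0.705, 0.03, 0.708]
ft_force: [0.2, -0.2, -3.8]
width: 0.063
```

Run:
```python
from h import *
plan([.5300,-.1880,.272])
```

```text
t 12.7 pos [0.498  0.258  0.2761] x [ 0.0035  0.0025 -1.    ] yhead 94.67 w 0.063 F [ 0.16 -0.25 -3.82]
ROW [  0.304 -44.716  -0.446   0.   ] q7 [-0.73  0.17  0.2   1.6  -0.03  1.38  1.12]
```

drive_tool --pt "0 -2 0 0" --pt "0 -6 0 0" --pt "0 -10 0 0" --pt "0 -14 0 0" --pt "0 -18 0 0" --pt "0 -22 0 0" --pt "0 -26 0 0" --pt "0 -30 -0.2 0" --pt "0 -34 -0.2 0" --pt "0 -38 -0.4 0" --pt "0 -42 -0.4 0" --pt "0 -44 -0.4 0" --pt "0 -44.7 -0.4 0" --pt "0 -44.7 -0.4 0" --pt "0 -44.7 -0.4 0" --pt "0 -44.7 -0.4 0" --pt "0 -44.7 -0.4 0"

```text
time: 14.12
ee_pos: [0.5299, -0.1862, 0.2731]
eef_rot: [-0.029, 0.707, 0.03, 0.706]
ft_force: [-0.2, 0.2, -2.3]
width: 0.0631
```

Run:
```python
from h import *
plan([.530,-.188,.225])
crop("scene",100,90,110,100,7,"s11.png")
```

```text
t 14.12 pos [ 0.5299 -0.1862  0.2731] x [-6.e-04  8.e-04 -1.e+00] yhead 94.83 w 0.0631 F [-0.23  0.18 -2.35]
ROW [ 4.814 -0.185 -0.007  0.   ] q7 [-0.23  0.18  0.56  1.61 -0.1   1.38  2.  ]
```

View pics/s11.png

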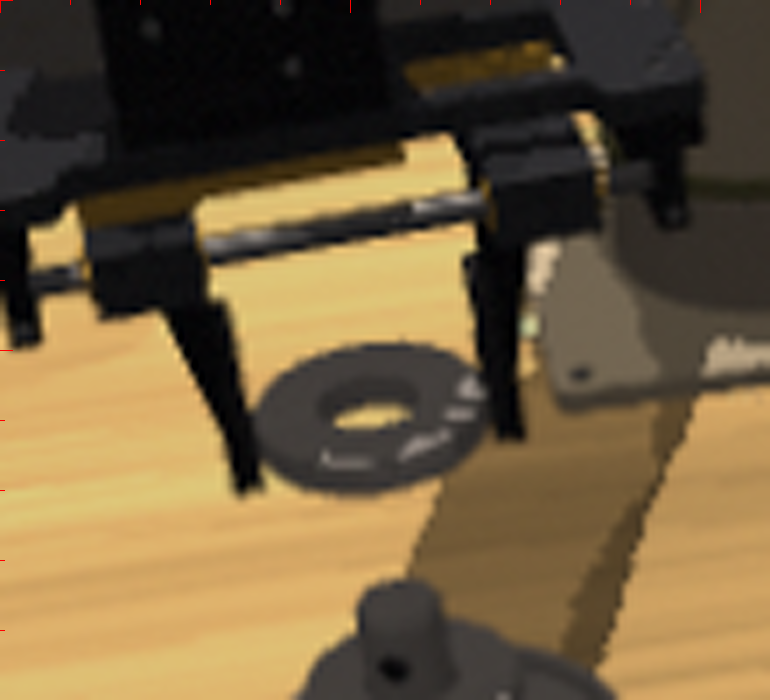

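Run:
```python
from h import *
f=lambda c:(100+(c[0]+.5)/7-.5,90+(c[1]+.5)/7-.5)
e=r.read_state()['ee_pos']
a=onz("scene",f((370,405)),.271);b=onz("scene",f((400,600)),.2037);print(a,b,b-a, e, e+b-a)
im=r.camera("scene")[:,:,::-1]
crop("scene",140,165,60,50,13,"s12.png",im)
```

```text
[ 0.53402852 -0.18569846  0.271     ] [ 0.53089918 -0.18689871  0.2037    ] [-0.00312934 -0.00120025 -0.0673    ] [ 0.52997512 -0.18647432  0.27333385] [ 0.52684577 -0.18767457  0.20603385]
```

View pics/s12.png

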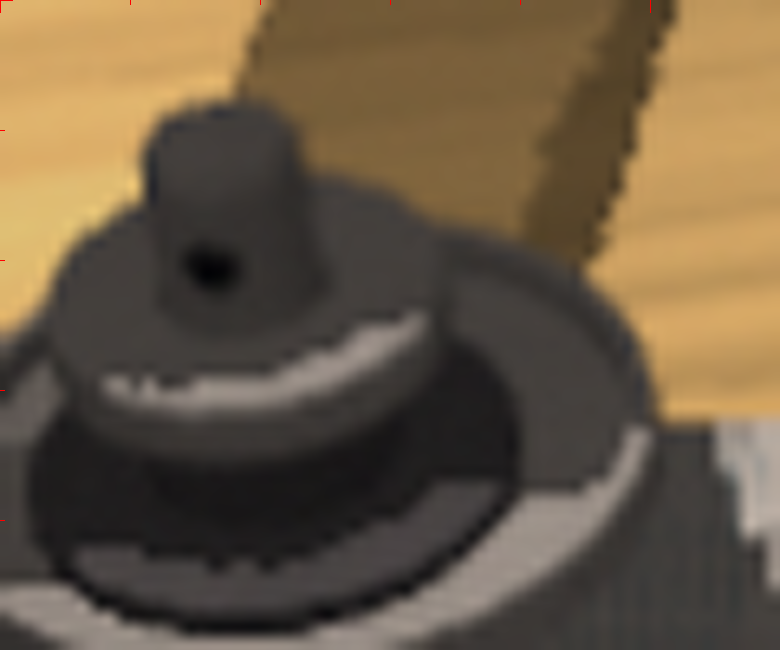

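drive_tool --pt "1 -0.1 -0.1 0" --pt "2 -0.18 -0.15 0" --pt "3 -0.18 -0.15 0" --pt "4 -0.18 -0.15 0" --pt "4.8 -0.18 -0.15 0" --pt "4.8 -0.18 -0.15 0" --pt "4.8 -0.18 -0.15 0" --pt "4.8 -0.18 -0.15 0" --pt "4.8 -0.18 -0.15 0"

```text
time: 14.97
ee_pos: [0.5287, -0.1902, 0.2261]
eef_rot: [-0.029, 0.706, 0.029, 0.707]
ft_force: [0.7, -0.1, -2.7]
width: 0.0634
```

Run:
```python
from h import *
plan([.5285,-.188,.205])
crop("scene",120,130,80,75,9,"s13.png")
```

```text
t 14.97 pos [ 0.5287 -0.1902  0.2261] x [ 9.e-04 -1.e-04 -1.e+00] yhead 94.67 w 0.0634 F [ 0.67 -0.14 -2.66]
ROW [ 2.108  0.219 -0.005  0.   ] q7 [-0.22  0.21  0.56  1.68 -0.12  1.28  2.02]
```

View pics/s13.png

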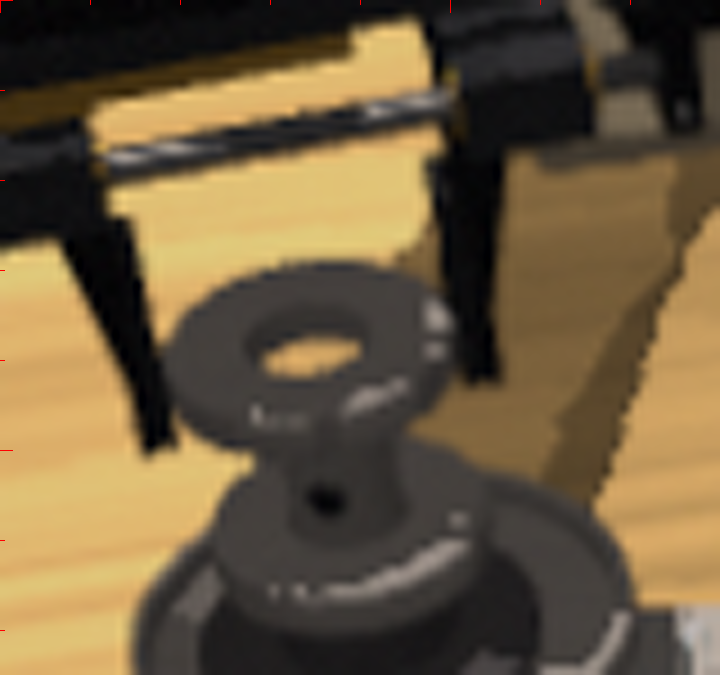

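drive_tool --pt "0 0.2 0 0" --pt "0.2 0.2 0 0" --pt "0.4 0.2 0 0" --pt "0.7 0.2 0 0" --pt "1.0 0.2 0 0" --pt "1.3 0.2 0 0" --pt "1.3 0.2 0 0" --pt "1.3 0.2 0 0"

```text
time: 15.68
ee_pos: [0.5281, -0.188, 0.2123]
eef_rot: [-0.029, 0.707, 0.029, 0.706]
ft_force: [-0.2, -0.6, -2.9]
width: 0.0633
```

Run:
```python
from h import *
plan([.5285,-.188,.205])
crop("scene",120,130,80,75,9,"s14.png")
```

```text
t 15.68 pos [ 0.5281 -0.188   0.2123] x [-5.e-04  1.e-04 -1.e+00] yhead 94.67 w 0.0633 F [-0.25 -0.59 -2.94]
ROW [0.725 0.001 0.04  0.   ] q7 [-0.22  0.22  0.56  1.7  -0.12  1.25  2.02]
```

View pics/s14.png

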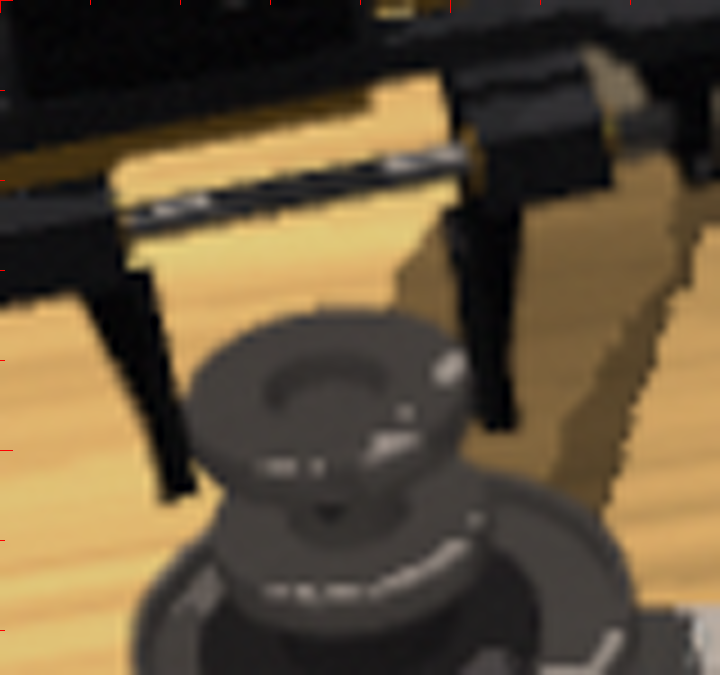

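The second plate is threading: the pin top is inside its hole at (330,390) and the dish is unmoved. I'll lower it further.

drive_tool --pt "0.3 0 0.05 0" --pt "0.6 0 0.05 0" --pt "0.9 0 0.05 0" --pt "1.2 0 0.05 0" --pt "1.5 0 0.05 0" --pt "1.8 0 0.05 0" --pt "2.1 0 0.05 0" --pt "2.4 0 0.05 0" --pt "2.7 0 0.05 0" --pt "3.0 0 0.05 0" --pt "3.3 0 0.05 0" --pt "3.4 0 0.05 0" --pt "3.4 0 0.05 0" --pt "3.4 0 0.05 0"

```text
time: 16.9
ee_pos: [0.5288, -0.188, 0.1787]
eef_rot: [-0.029, 0.706, 0.029, 0.707]
ft_force: [-0.5, -0.4, 1.0]
width: 0.0634
```

Run:
```python
from h import *
plan([.5285,-.188,.178])
crop("scene",110,140,95,120,6,"s15.png")
```

```text
t 16.9 pos [ 0.5288 -0.188   0.1787] x [ 2.e-04  0.e+00 -1.e+00] yhead 94.68 w 0.0634 F [-0.52 -0.37  1.04]
ROW [ 0.068  0.004 -0.034  0.   ] q7 [-0.21  0.25  0.55  1.74 -0.14  1.19  2.03]
```

View pics/s15.png

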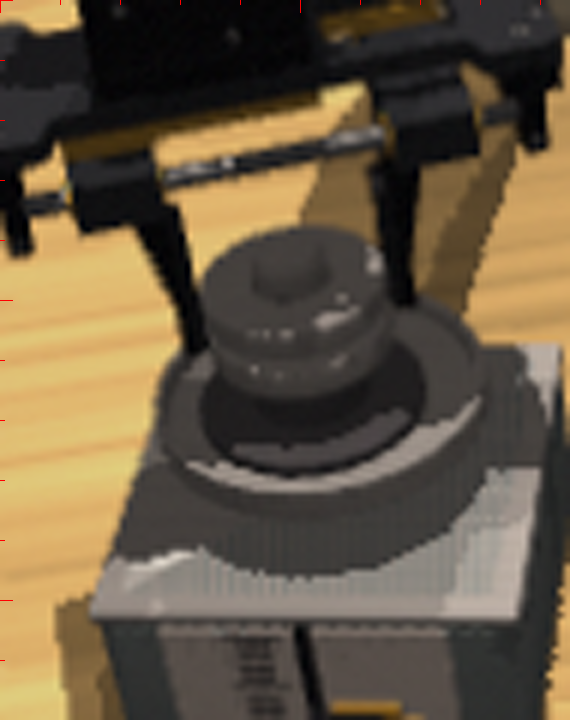

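Run:
```python
from h import *
plan([.5285,-.188,.178])
crop("scene",135,170,50,45,15,"s16.png")
```

```text
t 16.95 pos [ 0.5289 -0.188   0.1787] x [ 3.e-04  0.e+00 -1.e+00] yhead 94.68 w 0.0633 F [-0.62  0.1   1.82]
ROW [ 0.073  0.006 -0.035  0.   ] q7 [-0.21  0.25  0.55  1.74 -0.14  1.19  2.03]
```

View pics/s16.png

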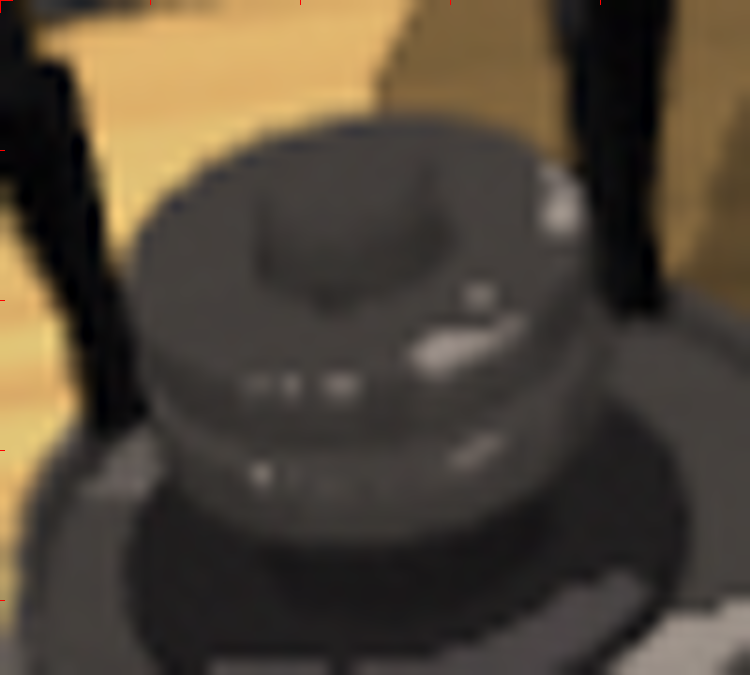

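Top edge to bottom edge of the stack spans about 150 px, or 24 mm, so there is no gap. The force reading shows the plate fully supported. I'll release it.

drive_tool --pt "0 0 0 0" --pt "0 0 0 0" --pt "0 0 0 0" --pt "0 0 0 0" --pt "0 0 0 0" --pt "0 0 0 0" --pt "0 0 0 0" --grip 0

```text
time: 17.58
ee_pos: [0.5287, -0.188, 0.1785]
eef_rot: [-0.029, 0.707, 0.029, 0.707]
ft_force: [-0.6, 0.3, 0.4]
width: 0.0869
```

drive_tool --pt "-0.5 0 0 0" --pt "-2 0 0 0" --pt "-5 0 0 0" --pt "-8 0 0 0" --pt "-11 0 0 0" --pt "-14 0 0 0" --pt "-14 0 0 0" --pt "-14 0 0 0" --pt "-14 0 0 0" --pt "-14 0 0 0" --pt "-14 0 0 0" --pt "-14 0 0 0" --pt "-14 0 0 0" --pt "-14 0 0 0" --pt "-14 0 0 0"

```text
time: 18.83
ee_pos: [0.5287, -0.188, 0.3183]
eef_rot: [-0.029, 0.707, 0.029, 0.706]
ft_force: [-0.1, -0.1, 0.7]
width: 0.0871
```

Run:
```python
from h import *
plan([.497,.2576,.275],94.7)
im=r.camera("scene")[:,:,::-1]
crop("scene",115,165,90,110,7,"s17.png",im)
crop("scene",155,235,35,35,17,"s18.png",im)
cv2.imwrite("pics/full.png",im)
```

```text
t 18.83 pos [ 0.5287 -0.188   0.3183] x [-3.e-04  1.e-04 -1.e+00] yhead 94.67 w 0.0871 F [-0.13 -0.11  0.71]
ROW [ 4.338e+00  4.467e+01  4.740e-01 -5.000e-03] q7 [-0.23  0.16  0.57  1.54 -0.09  1.47  1.99]
```

View pics/s17.png

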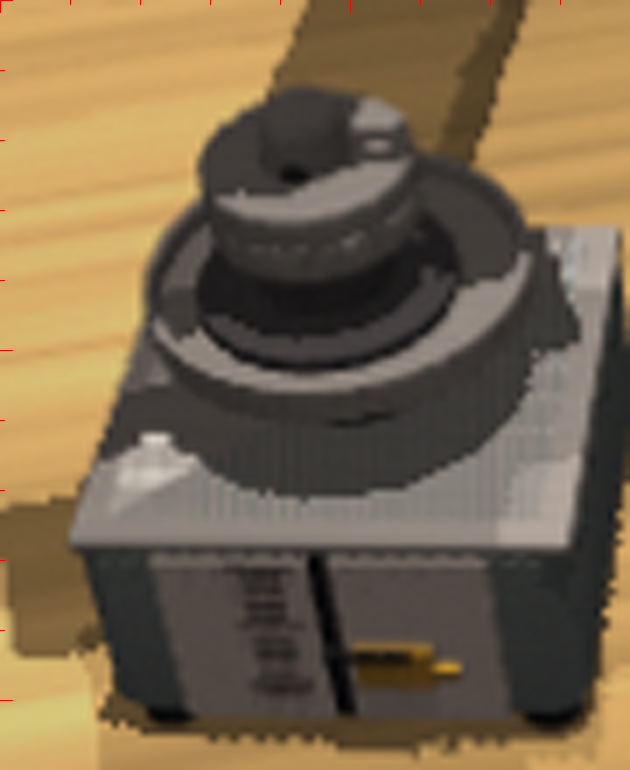

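View pics/s18.png

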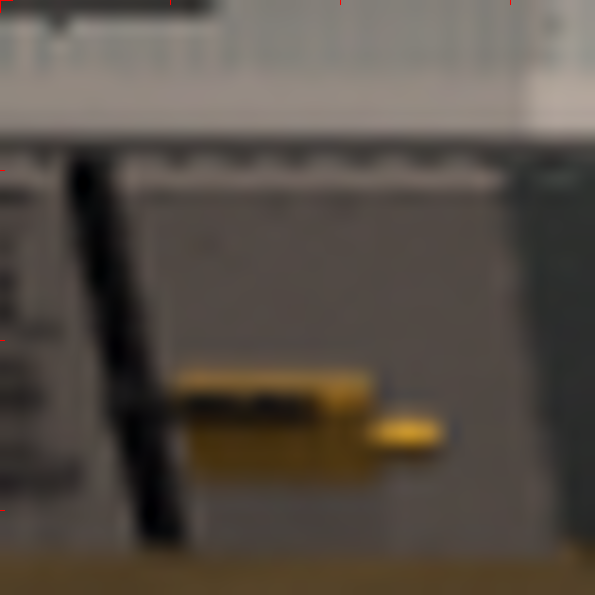

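View pics/full.png

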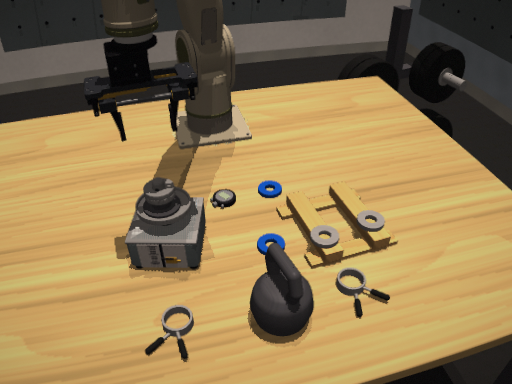

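Run:
```python
from h import *
b=np.array([.6045,-.190,.037]); n=np.array([.966,-.259,0])
q=proj("scene",[b,b+[0,0,.016],b+.004*n, b+.001*np.array([.259,.966,0])])
print((q-q[0])*17)
```

```text
[[ 0.00000000e+00  0.00000000e+00]
 [-1.74469800e+01 -8.96432499e+01]
 [-4.95847716e+00  2.37013028e+01]
 [ 7.96032650e+00  4.90437977e-02]]
```

Run:
```python
from h import *
t=cv2.imread("pics/top0.png"); crop("top",315,180,40,25,19,"tb.png",t)
s=cv2.imread("pics/scene0.png"); crop("scene",155,235,35,35,17,"sb.png",s)
im=r.camera("top")[:,:,::-1]; cv2.imwrite("pics/topnow.png",im)
```

```text
(no output)
```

View pics/tb.png

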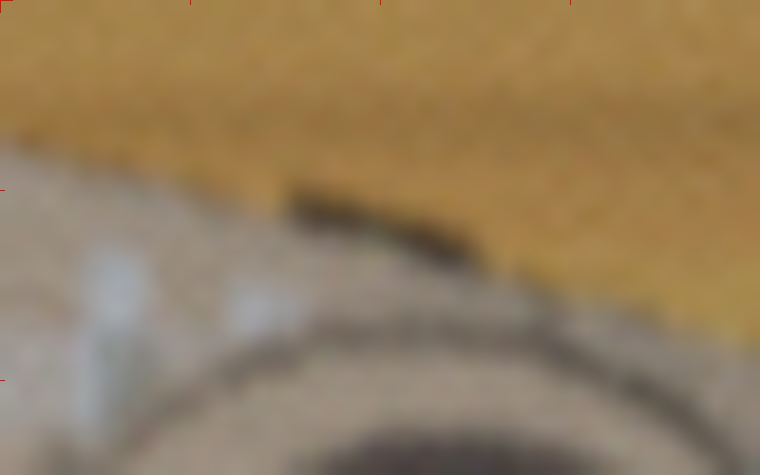

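View pics/sb.png

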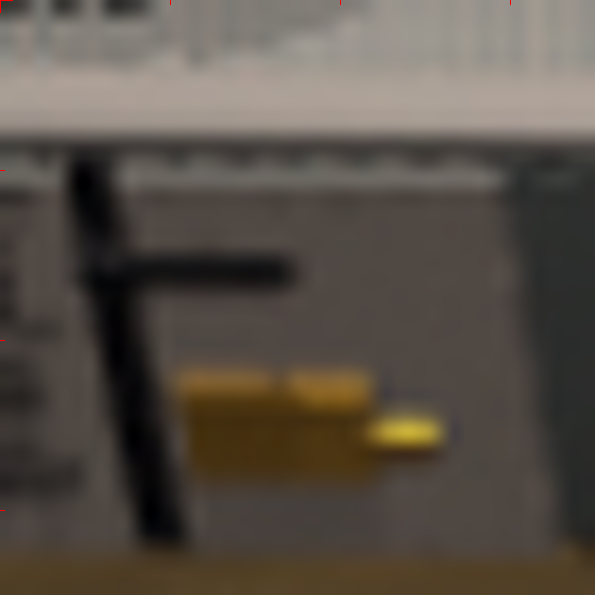

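View pics/topnow.png

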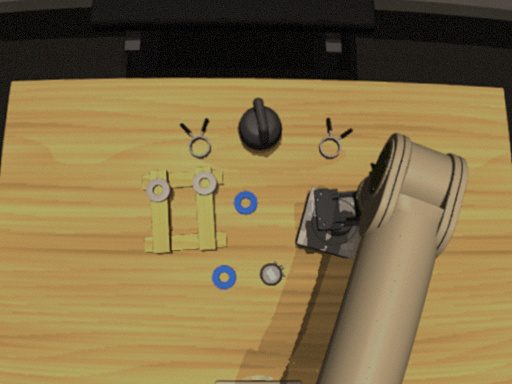

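Run:
```python
from h import *
o=lambda c:(315+(c[0]+.5)/19-.5,180+(c[1]+.5)/19-.5)
n=np.array([.964,-.266,0])
for e in(216,222): 
  h=onz("top",o((385,244)),.086); p=onz("top",o((385,e)),.064); print((p-h)@n)
f=lambda c:(155+(c[0]+.5)/17-.5,235+(c[1]+.5)/17-.5)
c=onz("top",o((385,244)),.086)
def z(px,d):
    p,v=ray("scene",f(px)); return (p+v*((c-p)@n+d)/(v@n))[2]
for dp in(.006,.008):
  for dt in(.002,.003,.004): 
    mid=(z((280,388),dt)+z((280,480),dt))/2
    print(dp,dt,"ptr0",z((215,278.5),dp),"ptr2",z((215,413.5),dp),"mid",mid,"diff2",z((215,413.5),dp)-mid)
```

```text
0.008301795125430307
0.007492761681853166
0.006 0.002 ptr0 0.06677844819147694 ptr2 0.0429783719181408 mid 0.03507740214360766 diff2 0.00790096977453314
0.006 0.003 ptr0 0.06677844819147694 ptr2 0.0429783719181408 mid 0.036152419354996634 diff2 0.006825952563144166
0.006 0.004 ptr0 0.06677844819147694 ptr2 0.0429783719181408 mid 0.03722743656638561 diff2 0.005750935351755193
0.008 0.002 ptr0 0.0688398077901673 ptr2 0.045116753134024856 mid 0.03507740214360766 diff2 0.010039350990417195
0.008 0.003 ptr0 0.0688398077901673 ptr2 0.045116753134024856 mid 0.036152419354996634 diff2 0.008964333779028222
0.008 0.004 ptr0 0.0688398077901673 ptr2 0.045116753134024856 mid 0.03722743656638561 diff2 0.007889316567639248
```

Run:
```python
from h import *
s=cv2.imread("pics/scene0.png"); crop("scene",140,240,35,30,22,"sg.png",s)
```

```text
(no output)
```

View pics/sg.png

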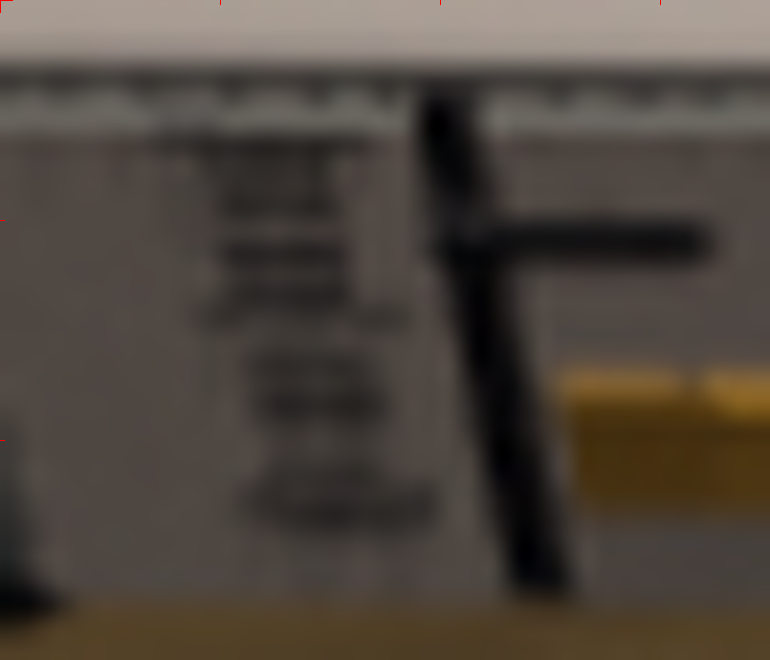

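Run:
```python
from h import *
t=cv2.imread("pics/top0.png").astype(float)
# background wood: strong R-B ; grey: R-B small
sat=t[:,:,2]-t[:,:,0]; lum=t.sum(2)/3
for u in range(312,368,3):
    col=sat[184:206,u]; print(u,col.astype(int))
print("lum")
for u in range(326,346,2): print(u,lum[184:206,u].astype(int))
```

```text
312 [92 88 64 31 24 25 28 24 27 29 26 30 28 23 19 14 12  8  4  2 -2  1]
315 [88 88 82 57 30 26 24 23 29 27 25 27 25 15 12  9  7 10 14 25 27 25]
318 [89 86 87 78 53 32 29 27 27 27 24 25 23 16  7  5  5  7 10 21 17 22]
321 [88 85 85 86 76 37 23 25 22  6 -9 -9 -8 -4  0  3  2 10 16 22 24 28]
324 [87 85 83 83 87 64 37 24 26 27 28 29 23 16 11 17 19 24 26 26 26 27]
327 [89 85 83 89 88 87 65 37 28 26 20  6  2  7 18 18 25 24 28 26 27 27]
330 [88 83 83 86 85 82 61 31 25 27 25 13  5 16 20 25 28 27 29 27 20 17]
333 [87 85 84 86 90 91 69 37 26 27 27 25 24 23 24 27 26 27 28 18 14 13]
336 [88 86 86 87 89 88 88 66 32 20 22 23 21 20 23 25 27 27 24 14  8 10]
339 [90 88 86 86 88 89 91 87 69 36 22 20 20 20 23 29 27 28 19 14  9 13]
342 [88 85 82 84 88 91 89 92 93 87 65 31 19 18 22 24 29 28 23 15 12  9]
345 [89 82 81 84 88 91 88 89 91 86 86 63 32 23 19 20 22 27 29 23 17  9]
348 [86 84 81 83 85 88 86 90 91 87 90 80 51 21 21 19 16 23 21 29 23 20]
351 [88 81 79 83 88 85 89 88 90 88 89 88 82 54 30 21 25 16 21 20 25 28]
354 [87 85 80 84 83 89 90 90 91 89 90 89 85 82 49 26 25 27 22 21 12 19]
357 [88 82 82 84 89 
[... 521 characters left out ...]
2 111 118 139 140
 137 134 118  94]
332 [117 111 108 111 120 113  87  69 105 130 136 135 125 106 118 135 140 141
 136 119  89  67]
334 [115 113 110 113 118 118 107  81  94 126 136 132 127 107 118 134 139 140
 125  91  75  67]
336 [117 114 109 110 113 120 116  91  70  99 122 130 116 104 116 134 139 137
 111  84  67  71]
338 [116 114 111 112 113 121 118 108  78  68 106 128 116 102 119 138 139 137
 115  84  69  66]
340 [117 110 108 112 117 121 121 118 115 103 105 122 122 106 111 134 137 135
 113  82  70  66]
342 [120 111 108 111 114 119 118 118 122 119 109 115 120 101 103 130 138 138
 123  95  72  67]
344 [115 113 108 112 115 115 119 123 119 126 118 112 110 108  90 102 127 133
 134 106  80  71]
```

Run:
```python
from h import *
ims=[r.camera("scene").astype(float) for _ in range(8)]
np.save("now.npy",np.mean(ims,0)); print(r.read_state()['time'])
a=np.mean(ims,0); s=cv2.imread("pics/scene0.png")[:,:,::-1].astype(float)
np.set_printoptions(linewidth=200)
for nm,im in(("init",s),("now",a)):
  print(nm)
  for rr in range(241,268): print(rr,"R",im[rr,160:184,0].astype(int))
```

```text
19.3333
init
241 R [164 165 167 166 167 166 167 166 166 168 169 169 169 169 169 170 171 171 171 171 171 170 170 172]
242 R [143 144 144 144 145 145 146 148 148 149 148 150 150 150 151 151 153 152 153 154 154 154 156 156]
243 R [63 64 69 70 69 69 72 72 71 72 73 75 74 74 75 75 76 76 75 75 75 76 78 79]
244 R [31 50 87 92 85 71 90 89 78 71 88 81 74 89 90 78 74 89 90 75 73 87 86 72]
245 R [ 12  52 106 105 106 106 107 106 105 108 108 107 107 107 108 109 109 110 111 110 111 111 111 110]
246 R [ 7 33 78 78 73 78 79 79 80 80 78 76 81 81 76 76 79 79 76 76 80 80 80 79]
247 R [ 6 24 63 79 78 78 78 79 80 79 78 76 80 79 77 75 79 79 80 79 80 80 80 79]
248 R [14 21 53 79 79 79 78 78 80 80 80 81 80 79 80 80 81 79 80 79 80 80 79 78]
249 R [28 31 49 73 73 72 70 68 74 75 76 77 78 79 79 79 79 79 79 80 80 80 79 78]
250 R [25 33 25 26 25 25 25 26 27 26 26 35 62 79 79 80 80 79 80 79 79 79 80 80]
251 R [11  7 11 22 29 27 28 27 26 24 25 30 59 80 79 80 79 79 80 80 81 80 80 80]
252 R [29  8 17 48 66 67 66 65 66 66 65 71 80 79 79 80 79 80 79 80 80 79 80 80]
253 R [41  5 17 53 80 80 80 80 80 80 79 79 79 79 79 79 
[... 2896 characters left out ...]
 76  79 103 124 122 105  80  79  78]
260 R [ 79  59   7   8  31  65  59  58  58  58  58  59  62  64  75  75  97 154 190 191 155  78  79  79]
261 R [79 77 14  7 26 74 70 69 69 69 69 71 74 71 76 74 72 75 76 77 75 75 78 79]
262 R [79 78 32  7 18 58 71 69 70 70 70 71 73 71 76 76 73 69 73 73 76 79 78 78]
263 R [79 79 42  8 15 48 71 72 71 71 70 70 70 71 74 75 74 75 81 80 80 80 79 79]
264 R [79 79 60  7 12 43 75 73 72 72 72 71 71 71 71 72 72 76 81 81 80 81 80 80]
265 R [79 78 77  7  8 31 79 73 72 73 72 72 71 71 72 72 73 75 81 80 80 80 80 80]
266 R [79 78 77 26 15 27 73 73 72 72 72 72 72 72 72 72 73 75 80 78 78 79 79 79]
267 R [80 80 79 62 57 58 70 74 74 74 74 75 75 76 77 78 78 79 81 80 77 80 80 80]
```

Run:
```python
from h import *
np.set_printoptions(linewidth=200)
a=np.load("now.npy"); s=cv2.imread("pics/scene0.png")[:,:,::-1].astype(float)
for nm,im in(("init",s),("now",a)):
  print(nm,"R-B")
  for rr in range(253,268): print(rr,(im[rr,160:184,0]-im[rr,160:184,2]).astype(int))
n=np.array([.966,-.259,0]); b=np.array([.6,-.2,.045])
```

```text
init R-B
253 [ 4 -2  2  7 12 13 13 12 13 13 13 12 13 13 12 12 12 12 13 13 14 13 12 12]
254 [ 8  0  3  7 13 12 13 13 13 13 13 14 12 12 12 13 13 13 12 13 14 12 12 13]
255 [11 -1  0  5 13 11 13 13 13 13 13 13 13 13 13 13 12 13 13 14 13 13 13 13]
256 [13  2 -2  4 14 26 34 33 32 32 28 22 30 29 29 29 22 12 12 13 12 13 13 12]
257 [13  4 -1  1 17 50 76 76 75 75 68 56 78 85 83 83 60 13 13 13 13 13 13 14]
258 [13  4  0  0 13 41 66 64 66 66 68 68 78 95 98 98 71 17 13 12 12 12 13 13]
259 [13  7  0  1 10 29 51 53 52 52 52 52 52 56 59 57 54 54 58 57 40 12 12 13]
260 [ 13  10   0   0   7  19  52  53  52  54  54  54  52  59  57  57  72 113 139 140  97  12  13  13]
261 [11 12 -1 -1  3 15 50 52 53 53 53 54 53 58 57 57 56 53 51 51 35 15 12 13]
262 [12 11  4  1  2 12 40 49 48 49 49 49 51 55 54 56 51 33 23 23 19 13 12 12]
263 [12 12  5  0  2  8 23 28 29 28 28 29 32 32 32 33 31 18 13 13 13 13 13 12]
264 [13 12  9  0 -1  6 13 12 12 12 10 10 11 11 12 12 11 12 13 13 13 14 13 13]
265 [13 12 12 -2 -3  4 12 12 12 12 12 12 11 11 11 12 11 12 13 12 13 13 14 13]
266 [13 12 11  4  0  3 10 12 12 11 11 11 12 12 11 11 
[... 604 characters left out ...]
 17 16 16 16 15 17 35 59 59 53 52 59 57 39 12 12 12]
260 [ 12   9  -1  -1   4  17  44  44  44  44  43  45  45  48  59  58  70 114 147 147 100  13  13  13]
261 [12 12  0  0  3 15 50 53 54 54 54 55 57 54 59 57 55 54 51 51 34 14 13 13]
262 [12 12  3  0  2 12 39 49 49 49 49 50 52 51 55 56 51 33 23 23 18 13 12 13]
263 [12 12  5  0  0  9 24 28 28 28 28 29 30 30 32 33 31 19 13 12 13 13 13 12]
264 [13 12  9  0  0  6 12 11 11 11 11 11 11 11 11 11 11 12 12 12 13 14 13 12]
265 [13 12 12 -1  0  4 12 11 11 11 11 11 11 11 11 12 12 12 12 12 13 13 13 13]
266 [12 12 12  2  0  3 11 12 12 11 11 11 11 12 11 11 11 12 13 12 12 13 12 12]
267 [26 26 25 26 27 26 23 22 22 22 22 22 22 23 23 23 23 22 22 21 21 21 20 20]
```

The pixel-level edge fit says the pointer is really some 6–9 mm above the tab's middle. It stands in front of the tab and the camera looks down, so it appears lower than it is. A third plate should bring it to about 3–6 mm below the middle, which is the safer side. I'll fetch plate A.

Run:
```python
from h import *
for u in [((158.0),(190.0))]:
    pass
im=cv2.imread("pics/topnow.png"); crop("top",140,160,90,95,7,"t3.png",im)
plan([.6108,.2683,.15],94.7)
```

```text
t 19.33 pos [ 0.5287 -0.188   0.3185] x [ 0.e+00  1.e-04 -1.e+00] yhead 94.68 w 0.0868 F [-0.06 -0.63  0.08]
ROW [ 1.6856e+01  4.4805e+01  1.1900e+01 -4.0000e-03] q7 [-0.23  0.16  0.57  1.54 -0.09  1.47  1.99]
```

View pics/t3.png

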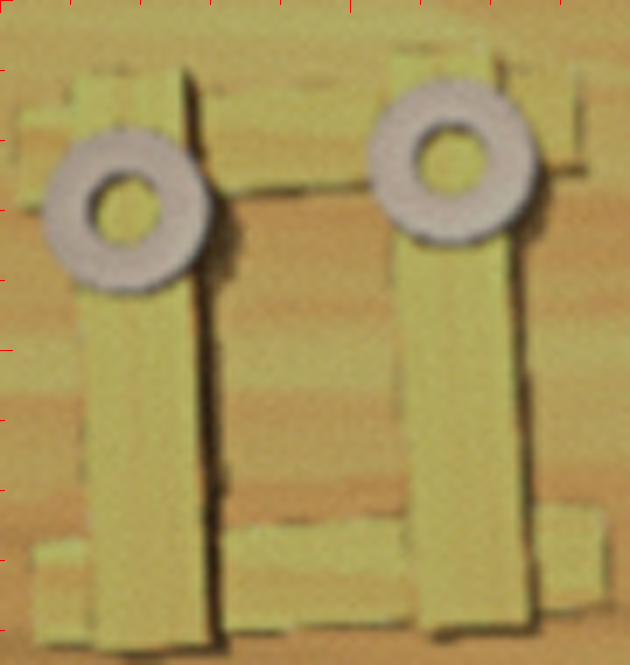

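drive_tool --pt "3 44.8 11.9 0" --pt "3 44.8 11.9 0" --pt "3 44.8 11.9 0" --pt "3 44.8 11.9 0" --pt "3 44.8 11.9 0" --pt "3 44.8 11.9 0" --pt "3 44.8 11.9 0" --pt "3 44.8 11.9 0" --pt "3 44.8 11.9 0" --pt "3 44.8 11.9 0" --pt "3 44.8 11.9 0" --pt "5 44.8 11.9 0" --pt "9 44.8 11.9 0" --pt "13 44.8 11.9 0" --pt "17 44.8 11.9 0" --pt "18 44.8 11.9 0" --pt "18 44.8 11.9 0" --pt "18 44.8 11.9 0"

```text
time: 20.83
ee_pos: [0.6115, 0.2684, 0.1401]
eef_rot: [-0.029, 0.706, 0.029, 0.707]
ft_force: [-0.1, 0.7, 0.8]
width: 0.0872
```

Run:
```python
from h import *
plan([.6108,.2683,.053],94.7)
crop("scene",290,120,130,110,6,"s19.png")
```

```text
t 20.83 pos [0.6115 0.2684 0.1401] x [ 1.e-03  5.e-04 -1.e+00] yhead 94.67 w 0.0872 F [-0.13  0.68  0.81]
ROW [ 8.713e+00 -1.000e-02 -7.600e-02 -6.000e-03] q7 [-0.68  0.5   0.28  1.47 -0.14  1.19  1.27]
```

View pics/s19.png

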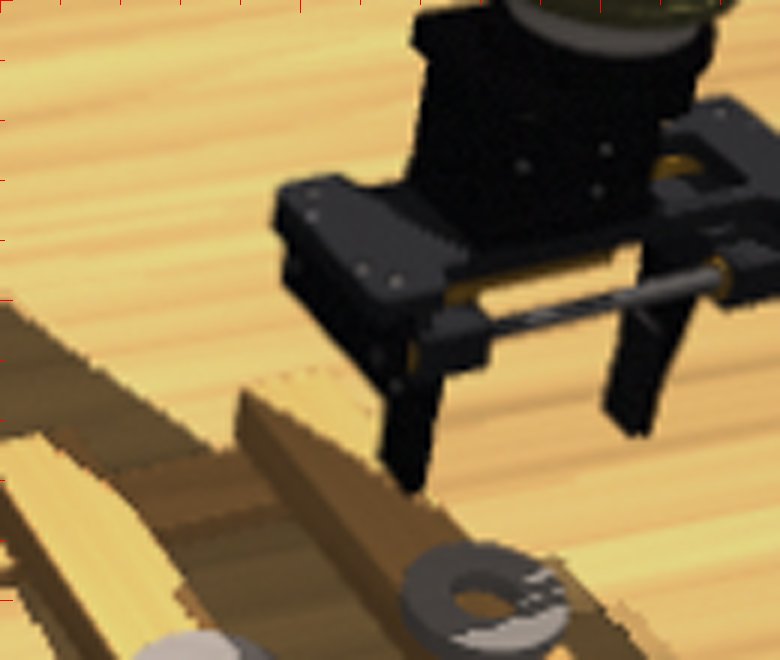

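The gripper is lined up above plate A, with its fingers at (410,480) and (630,430) and the plate below at (485,600). I'll descend, grip and lift.

drive_tool --pt "3 0 -0.05 0" --pt "6 0 -0.05 0" --pt "8.6 0 -0.05 0" --pt "8.6 0 -0.05 0" --pt "8.6 0 -0.05 0" --pt "8.6 0 -0.05 0" --pt "8.6 0 -0.05 0"

```text
time: 21.47
ee_pos: [0.6121, 0.2689, 0.0559]
eef_rot: [-0.028, 0.705, 0.03, 0.708]
ft_force: [0.4, -0.3, 0.2]
width: 0.0872
```

drive_tool --pt "0 0 0 0" --pt "0 0 0 0" --pt "0 0 0 0" --pt "0 0 0 0" --pt "0 0 0 0" --pt "0 0 0 0" --pt "0 0 0 0" --grip 255

```text
time: 22.05
ee_pos: [0.6104, 0.2682, 0.0528]
eef_rot: [-0.029, 0.706, 0.029, 0.707]
ft_force: [-0.9, -0.4, 3.2]
width: 0.0621
```

drive_tool --pt "-1 0 0 0" --pt "-3 0 0 0" --pt "-6 0 0 0" --pt "-10 0 0 0" --pt "-14 0 0 0" --pt "-18 0 0 0" --pt "-22 0 0 0" --pt "-22 0 0 0" --pt "-22 0 0 0" --pt "-22 0 0 0"

```text
time: 22.88
ee_pos: [0.6099, 0.268, 0.2719]
eef_rot: [-0.029, 0.707, 0.029, 0.706]
ft_force: [-0.1, -0.4, -3.3]
width: 0.0627
```

Run:
```python
from h import *
plan([.5290,-.1870,.272])
```

```text
t 22.88 pos [0.6099 0.268  0.2719] x [-1.e-03 -3.e-04 -1.e+00] yhead 94.68 w 0.0627 F [-0.07 -0.37 -3.27]
ROW [ 1.2000e-02 -4.4692e+01 -1.1771e+01  0.0000e+00] q7 [-0.69  0.42  0.3   1.31 -0.12  1.44  1.25]
```

drive_tool --pt "0 -2 -0.5 0" --pt "0 -5.5 -1.5 0" --pt "0 -9 -2.4 0" --pt "0 -13 -3.4 0" --pt "0 -17 -4.5 0" --pt "0 -21 -5.5 0" --pt "0 -25 -6.6 0" --pt "0 -29 -7.6 0" --pt "0 -33 -8.7 0" --pt "0 -36 -9.5 0" --pt "0 -39 -10.3 0" --pt "0 -42 -11.1 0" --pt "0 -44 -11.6 0" --pt "0 -44.7 -11.8 0" --pt "0 -44.7 -11.8 0" --pt "0 -44.7 -11.8 0" --pt "0 -44.7 -11.8 0" --pt "0 -44.7 -11.8 0"

```text
time: 24.38
ee_pos: [0.5295, -0.1852, 0.2721]
eef_rot: [-0.03, 0.707, 0.03, 0.706]
ft_force: [0.5, 0.2, -2.3]
width: 0.0623
```

Run:
```python
from h import *
plan([.529,-.188,.215])
im=r.camera("scene")[:,:,::-1]
crop("scene",110,120,85,90,8,"s20.png",im)
```

```text
t 24.38 pos [ 0.5295 -0.1852  0.2721] x [-7.e-04  6.e-04 -1.e+00] yhead 94.82 w 0.0623 F [ 0.53  0.25 -2.34]
ROW [ 5.706 -0.283 -0.075  0.   ] q7 [-0.23  0.18  0.55  1.61 -0.1   1.37  1.99]
```

View pics/s20.png

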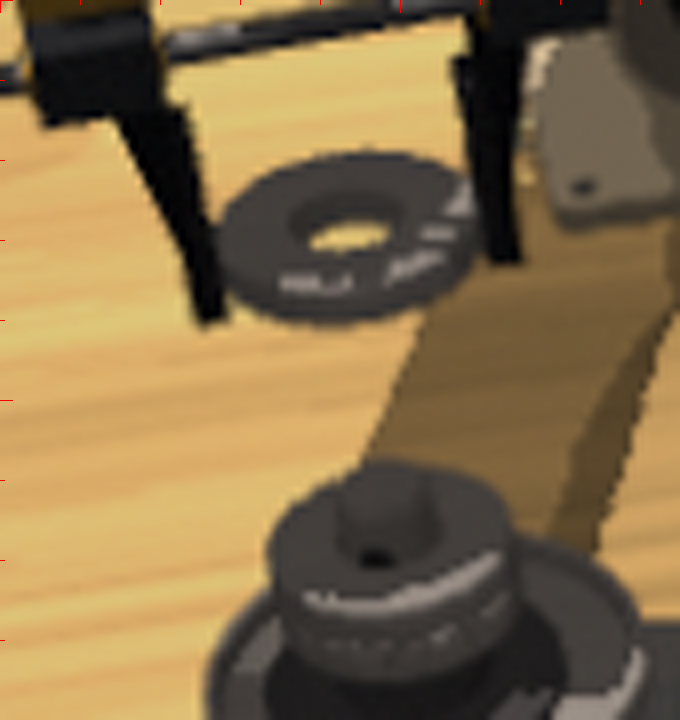

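Run:
```python
from h import *
f=lambda c:(110+(c[0]+.5)/8-.5,120+(c[1]+.5)/8-.5)
e=r.read_state()['ee_pos']
a=onz("scene",f((347,222)),.2713);b=onz("scene",f((393,527.5)),.1755);print(a,b,e+b-a)
P=np.array([.5287,-.188,.1755])
print([(((p-[110,120])+.5)*8-.5).round(0) for p in proj("scene",[P,e*[1,1,0]+[0,0,.2713]])])
```

```text
[ 0.53437907 -0.18471001  0.2713    ] [ 0.5274551 -0.1866776  0.1755   ] [ 0.52259884 -0.18741252  0.17640737]
[array([388., 531.]), array([343., 212.])]
```

drive_tool --pt "1 -0.08 -0.07 0" --pt "2 -0.08 -0.07 0" --pt "3 -0.08 -0.07 0" --pt "4 -0.08 -0.07 0" --pt "5 -0.08 -0.07 0" --pt "5.8 -0.08 -0.07 0" --pt "5.8 -0.08 -0.07 0" --pt "5.8 -0.08 -0.07 0" --pt "5.8 -0.08 -0.07 0" --pt "5.8 -0.08 -0.07 0"

```text
time: 25.27
ee_pos: [0.5289, -0.188, 0.2151]
eef_rot: [-0.029, 0.706, 0.029, 0.707]
ft_force: [0.3, 0.1, -2.8]
width: 0.0621
```

Run:
```python
from h import *
plan([.5288,-.188,.2])
im=r.camera("scene")[:,:,::-1]
crop("scene",120,140,80,75,9,"s21.png",im)
```

```text
t 25.27 pos [ 0.5289 -0.188   0.2151] x [ 1.1e-03 -1.0e-04 -1.0e+00] yhead 94.67 w 0.0621 F [ 0.25  0.06 -2.84]
ROW [ 1.513 -0.004 -0.01   0.   ] q7 [-0.21  0.22  0.55  1.7  -0.12  1.26  2.01]
```

View pics/s21.png

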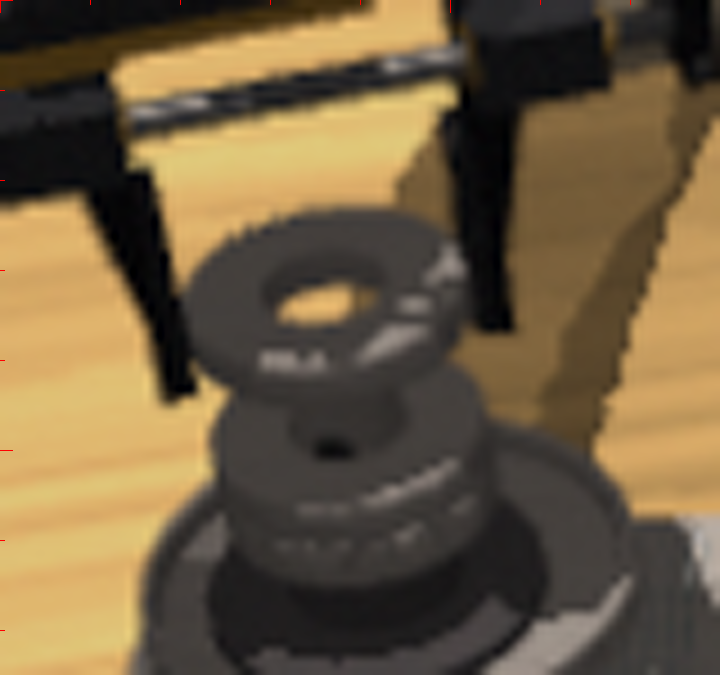

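Plate three hangs squarely over the pin, just 4–5 px off centre, with no contact yet. I'll lower it gently.

drive_tool --pt "0.3 0 0 0" --pt "0.6 0 0 0" --pt "0.9 0 0 0" --pt "1.2 0 0 0" --pt "1.5 0 0 0" --pt "1.8 0 0 0" --pt "1.8 0 0 0" --pt "1.8 0 0 0"

```text
time: 25.98
ee_pos: [0.5284, -0.1878, 0.1963]
eef_rot: [-0.029, 0.707, 0.029, 0.706]
ft_force: [-1.4, -0.2, -2.0]
width: 0.0619
```

Run:
```python
from h import *
plan([.5288,-.188,.18])
im=r.camera("scene")[:,:,::-1]
crop("scene",120,150,80,110,7,"s22.png",im)
```

```text
t 25.98 pos [ 0.5284 -0.1878  0.1963] x [-5.e-04  1.e-04 -1.e+00] yhead 94.67 w 0.0619 F [-1.38 -0.23 -1.96]
ROW [ 1.634 -0.024  0.042  0.   ] q7 [-0.21  0.24  0.55  1.72 -0.13  1.22  2.02]
```

View pics/s22.png

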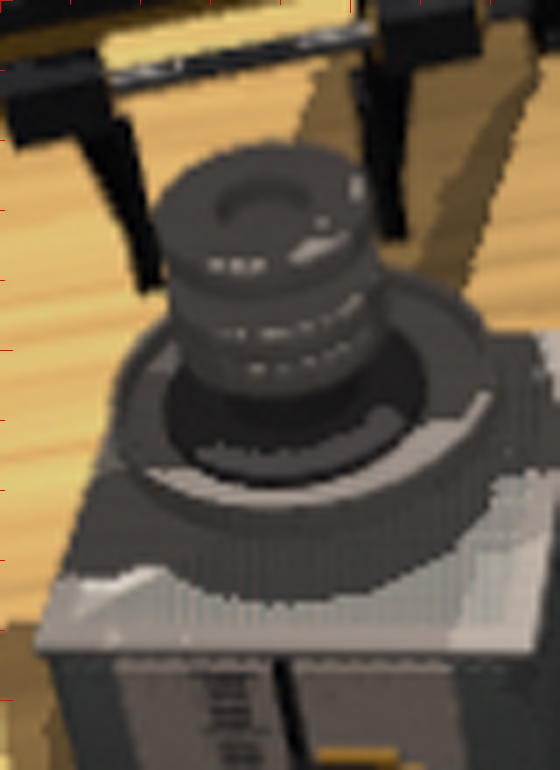

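drive_tool --pt "0.2 0 0.04 0" --pt "0.4 0 0.04 0" --pt "0.6 0 0.04 0" --pt "0.8 0 0.04 0" --pt "1.0 0 0.04 0" --pt "1.2 0 0.04 0" --pt "1.4 0 0.04 0" --pt "1.6 0 0.04 0" --pt "1.75 0 0.04 0" --pt "1.75 0 0.04 0" --pt "1.75 0 0.04 0"

```text
time: 26.95
ee_pos: [0.5288, -0.1879, 0.179]
eef_rot: [-0.029, 0.707, 0.029, 0.706]
ft_force: [-5.4, -0.5, 2.1]
width: 0.0623
```

Run:
```python
from h import *
plan([.5288,-.188,.178])
im=r.camera("scene")[:,:,::-1]
crop("scene",120,160,80,110,7,"s23.png",im)
```

```text
t 26.95 pos [ 0.5288 -0.1879  0.179 ] x [-2.e-04  0.e+00 -1.e+00] yhead 94.67 w 0.0623 F [-5.39 -0.47  2.13]
ROW [ 0.099 -0.014 -0.004  0.   ] q7 [-0.2   0.25  0.54  1.74 -0.14  1.19  2.03]
```

View pics/s23.png

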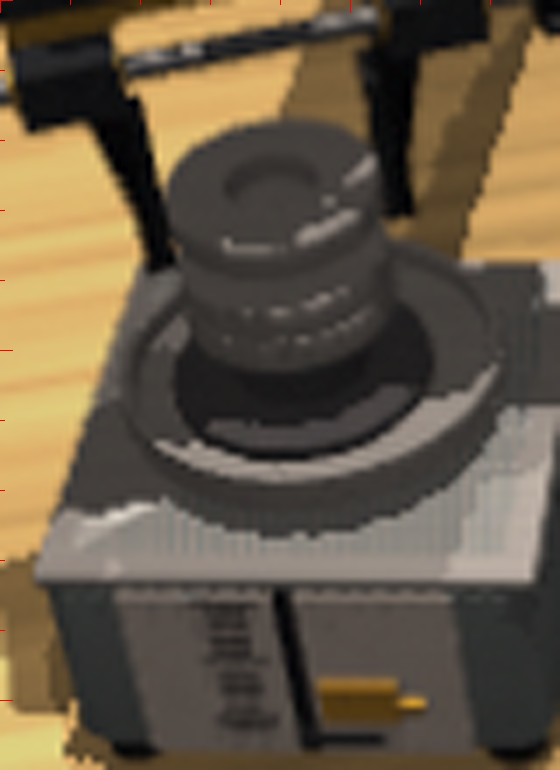

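The pointer is at row 741, below the tab: the plate has jammed (Fx −5.4 N) and the pan is close to its limit. I'll back up straight away and relieve it toward −x.

drive_tool --pt "-0.3 0 -0.02 0" --pt "-0.6 0 -0.05 0" --pt "-0.9 0 -0.08 0" --pt "-1.0 0 -0.1 0" --pt "-1.0 0 -0.1 0" --pt "-1.0 0 -0.1 0"

```text
time: 27.5
ee_pos: [0.5284, -0.1878, 0.1893]
eef_rot: [-0.029, 0.706, 0.029, 0.707]
ft_force: [0.1, 0.8, -0.8]
width: 0.0623
```

Run:
```python
from h import *
plan([.5288,-.188,.178])
im=r.camera("scene")[:,:,::-1]
crop("scene",120,160,80,110,7,"s24.png",im)
```

```text
t 27.5 pos [ 0.5284 -0.1878  0.1893] x [ 1.2e-03 -1.0e-04 -1.0e+00] yhead 94.69 w 0.0623 F [ 0.07  0.83 -0.83]
ROW [ 1.126 -0.023  0.037  0.   ] q7 [-0.21  0.24  0.54  1.73 -0.13  1.21  2.02]
```

View pics/s24.png

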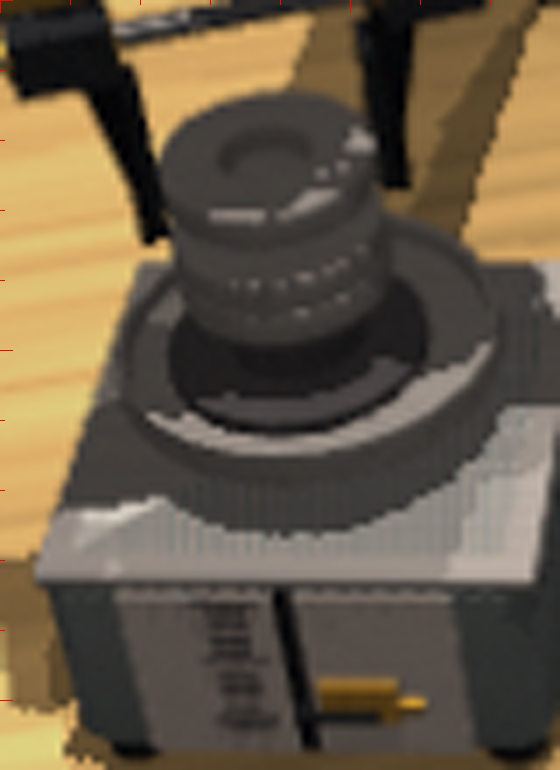

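drive_tool --pt "-0.4 0 0 0" --pt "-0.8 0 0 0" --pt "-1.2 0 0 0" --pt "-1.4 0 0 0" --pt "-1.4 0 0 0" --pt "-1.4 0 0 0"

```text
time: 28.05
ee_pos: [0.5281, -0.1878, 0.2031]
eef_rot: [-0.029, 0.706, 0.029, 0.707]
ft_force: [0.4, -0.2, -2.8]
width: 0.0625
```

Run:
```python
from h import *
plan([.5288,-.188,.178])
im=r.camera("scene")[:,:,::-1]
crop("scene",120,150,80,115,6,"s25.png",im)
crop("scene",135,155,50,45,15,"s26.png",im)
```

```text
t 28.05 pos [ 0.5281 -0.1878  0.2031] x [ 4.e-04  1.e-04 -1.e+00] yhead 94.68 w 0.0625 F [ 0.36 -0.24 -2.76]
ROW [ 2.515 -0.024  0.072  0.   ] q7 [-0.21  0.23  0.55  1.71 -0.12  1.23  2.02]
```

View pics/s25.png

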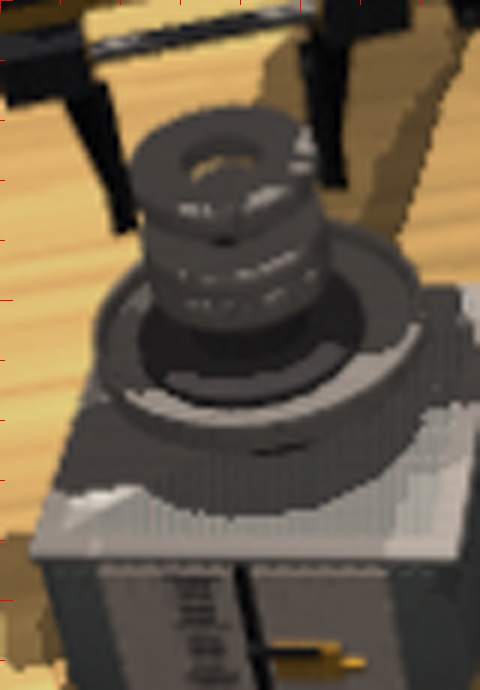

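View pics/s26.png

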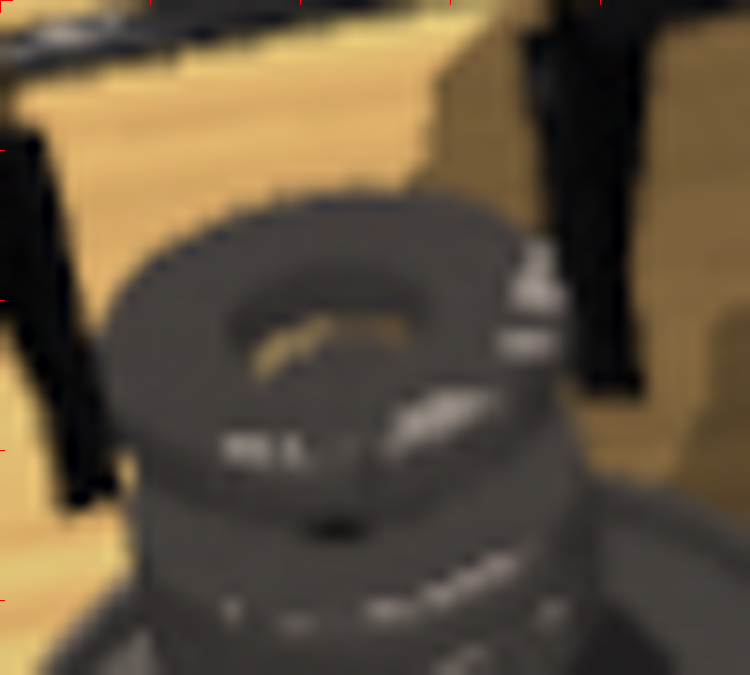

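```bash
cat > ov.py <<'E'
from h import *
import sys
def overlay(im,c,zt,x0,y0,w,h,s,name,dx=.5,dy=1.0,tilt=(0,0)):
    q=cv2.resize(np.ascontiguousarray(im[y0:y0+h,x0:x0+w]),None,fx=s,fy=s,interpolation=cv2.INTER_CUBIC)
    a=np.linspace(0,2*np.pi,120)
    M=R.from_rotvec([np.radians(tilt[0]),np.radians(tilt[1]),0]).as_matrix()
    for rad,z,col in((.032,zt,(0,255,0)),(.0135,zt,(0,255,255)),(.032,zt-.012,(0,128,255))):
        P=np.c_[rad*np.cos(a),rad*np.sin(a),0*a+(z-zt)]@M.T+[c[0],c[1],zt]
        p=((proj("scene",P)+[dx,dy]-[x0,y0]+.5)*s-.5).astype(int)
        cv2.polylines(q,[p.reshape(-1,1,2)],True,col,1)
    cv2.imwrite("pics/"+name,q)
E
python3 - <<'E'
from ov import *
im=r.camera("scene")[:,:,::-1]; e=r.read_state()['ee_pos']
overlay(im,e,e[2]-.0008,135,155,50,45,15,"o1.png")
E
```

```text
(no output)
```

View pics/o1.png

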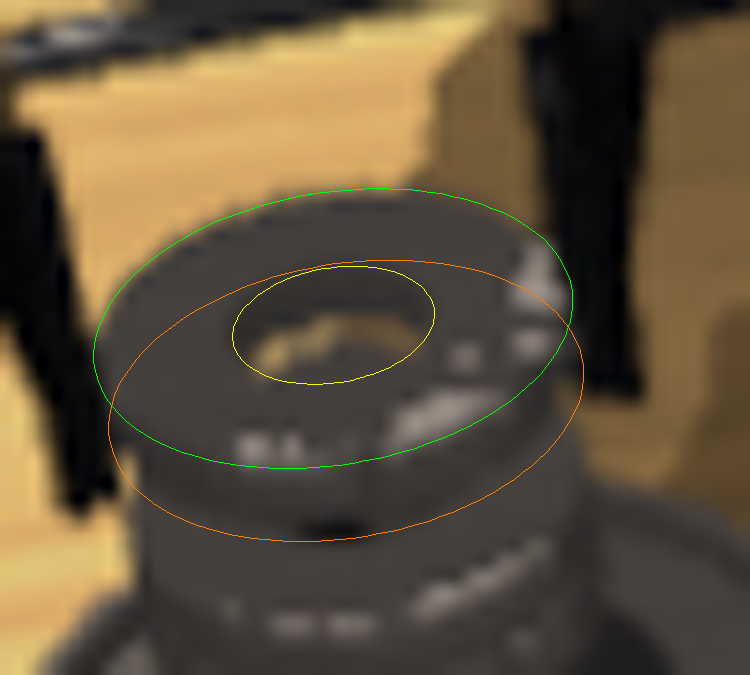

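drive_tool --pt "-0.5 0 0 0" --pt "-1.5 0 0 0" --pt "-2.5 0 0 0" --pt "-3.5 0 0 0" --pt "-3.5 0 0 0" --pt "-3.5 0 0 0" --pt "-3.5 0 0 0"

```text
time: 28.73
ee_pos: [0.5279, -0.1878, 0.2379]
eef_rot: [-0.029, 0.707, 0.029, 0.707]
ft_force: [0.1, 0.4, -2.6]
width: 0.0624
```

Run:
```python
from ov import *
plan([.5288,-.188,.178])
im=np.mean([r.camera("scene").astype(float) for _ in range(3)],0)[:,:,::-1].astype(np.uint8); e=r.read_state()['ee_pos']
cv2.imwrite("pics/raw27.png",im)
x0,y0,w,h,s=130,135,55,75,10
overlay(im,e,e[2]-.0008,x0,y0,w,h,s,"o2.png")
q=cv2.imread("pics/o2.png"); a=np.linspace(0,2*np.pi,120)
for rad,z in((.032,.1755),(.0112,.1915),(.0127,.1755),(.032,.1515)):
    p=((proj("scene",np.c_[.5287+rad*np.cos(a),-.188+rad*np.sin(a),0*a+z])+[.5,1.0]-[x0,y0]+.5)*s-.5).astype(int)
    cv2.polylines(q,[p.reshape(-1,1,2)],True,(255,0,255),1)
cv2.imwrite("pics/o2.png",q)
crop("scene",x0,y0,w,h,s,"o2raw.png",im)
```

```text
t 28.73 pos [ 0.5279 -0.1878  0.2379] x [ 0.e+00  2.e-04 -1.e+00] yhead 94.69 w 0.0624 F [ 0.08  0.37 -2.64]
ROW [ 5.992 -0.034  0.09   0.   ] q7 [-0.22  0.2   0.55  1.67 -0.11  1.3   2.01]
```

View pics/o2.png

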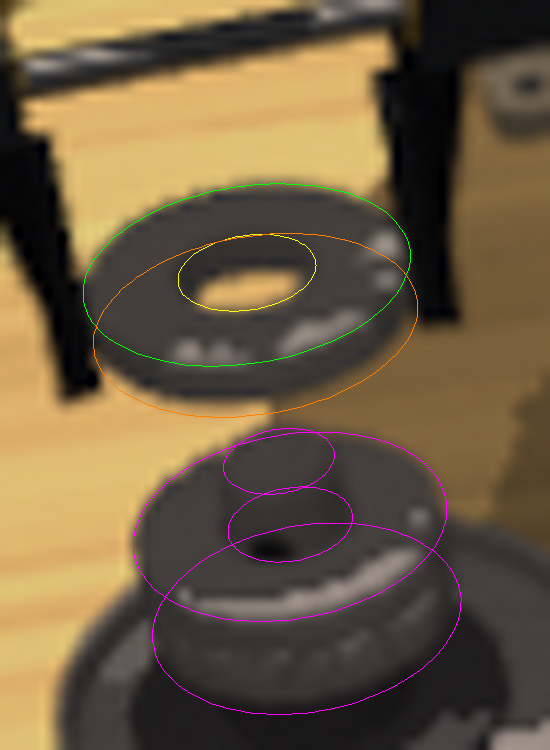

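View pics/o2raw.png

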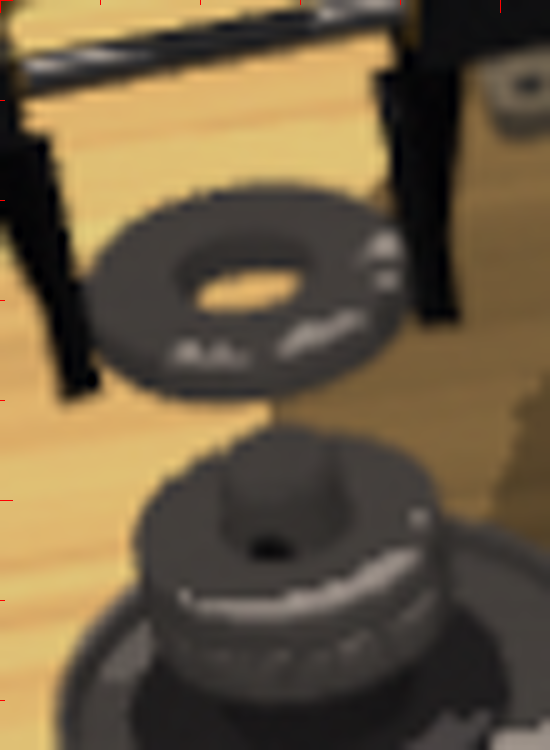

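drive_tool --pt "0.7 0 0 0" --pt "1.4 0 0 0" --pt "2.1 0 0 0" --pt "2.6 0 0 0" --pt "3.0 0 0 0" --pt "3.3 0 0 0" --pt "3.6 0 0 0" --pt "3.9 0 0 0" --pt "4.1 0 0 0" --pt "4.1 0 0 0" --pt "4.1 0 0 0" --force 12

```text
time: 29.8
ee_pos: [0.5279, -0.1879, 0.1971]
eef_rot: [-0.029, 0.706, 0.029, 0.707]
ft_force: [0.0, 0.2, -2.7]
width: 0.0625
```

```bash
cat > chk.py <<'E'
from ov import *
def chk(name):
    F=[];ims=[]
    for _ in range(4): ims.append(r.camera("scene").astype(float)); F.append(r.read_state()['ft_force'])
    print("Favg",np.mean(F,0).round(2)); im=np.mean(ims,0)
    plan([.5288,-.188,.178])
    # pointer: dark profile just right of slot, cols 166-170
    p=im[246:270,165:170,0].mean(1); print("ptr prof",dict(zip(range(246,270),p.astype(int))))
    crop("scene",125,155,70,85,8,name,im[:,:,::-1].astype(np.uint8))
E
python3 -c "
from chk import *
chk('c1.png')"
```

```text
Favg [-0.42 -0.11 -2.77]
t 30.0 pos [ 0.528  -0.1879  0.1972] x [ 2.e-04  1.e-04 -1.e+00] yhead 94.68 w 0.0627 F [-1.1  -0.18 -2.53]
ROW [ 1.917 -0.02   0.082  0.   ] q7 [-0.21  0.23  0.55  1.72 -0.13  1.22  2.02]
ptr prof {246: np.int64(85), 247: np.int64(85), 248: np.int64(84), 249: np.int64(83), 250: np.int64(84), 251: np.int64(85), 252: np.int64(85), 253: np.int64(86), 254: np.int64(85), 255: np.int64(85), 256: np.int64(102), 257: np.int64(123), 258: np.int64(45), 259: np.int64(33), 260: np.int64(64), 261: np.int64(74), 262: np.int64(72), 263: np.int64(71), 264: np.int64(71), 265: np.int64(69), 266: np.int64(67), 267: np.int64(74), 268: np.int64(84), 269: np.int64(88)}
```

View pics/c1.png

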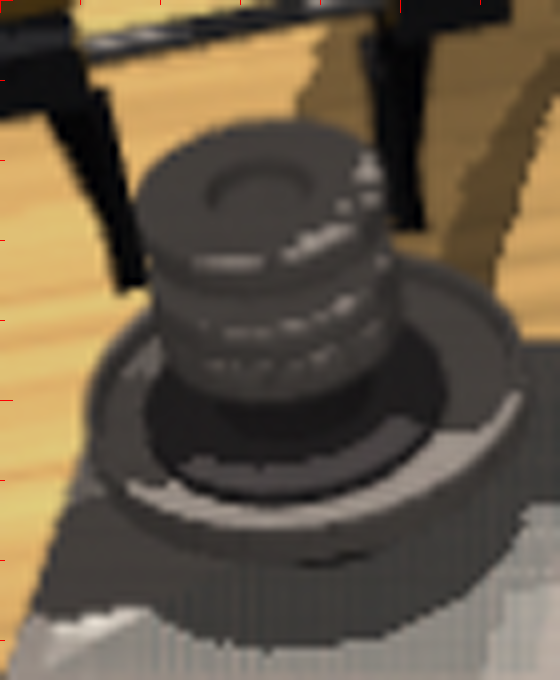

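Engaged about 8 mm, with no side force and the pan unmoved. I'll descend in small checked steps.

drive_tool --pt "0.15 0 0 0" --pt "0.3 0 0 0" --pt "0.45 0 0 0" --pt "0.6 0 0 0" --pt "0.6 0 0 0"

```text
time: 30.42
ee_pos: [0.5278, -0.1878, 0.1906]
eef_rot: [-0.029, 0.707, 0.029, 0.706]
ft_force: [0.5, 0.0, -1.0]
width: 0.0627
```

```bash
python3 -c "
from chk import *
chk('c2.png')"
```

```text
Favg [-0.47 -0.2  -1.83]
t 30.62 pos [ 0.5279 -0.1878  0.191 ] x [-1.e-04  2.e-04 -1.e+00] yhead 94.68 w 0.0625 F [-0.6  -0.06 -2.79]
ROW [ 1.304 -0.028  0.087  0.   ] q7 [-0.21  0.24  0.55  1.73 -0.13  1.21  2.02]
ptr prof {246: np.int64(85), 247: np.int64(85), 248: np.int64(84), 249: np.int64(83), 250: np.int64(84), 251: np.int64(85), 252: np.int64(85), 253: np.int64(85), 254: np.int64(85), 255: np.int64(85), 256: np.int64(102), 257: np.int64(137), 258: np.int64(113), 259: np.int64(33), 260: np.int64(32), 261: np.int64(60), 262: np.int64(73), 263: np.int64(71), 264: np.int64(71), 265: np.int64(70), 266: np.int64(67), 267: np.int64(74), 268: np.int64(84), 269: np.int64(88)}
```

View pics/c2.png

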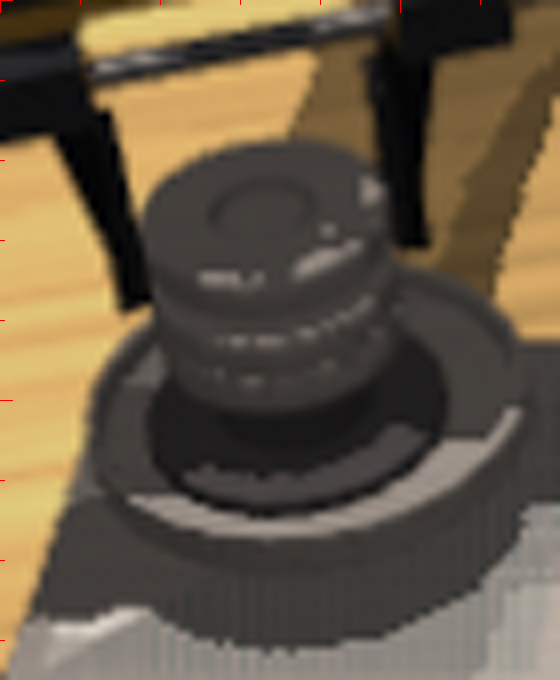

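drive_tool --pt "0 0 0.12 0" --pt "0 0 -0.12 0" --pt "0 0.12 0 0" --pt "0 -0.12 0 0" --pt "0 0 0.12 0" --pt "0 0 -0.12 0" --pt "0 0 0 0" --pt "0 0 0 0"

```text
time: 31.28
ee_pos: [0.5281, -0.1879, 0.1911]
eef_rot: [-0.029, 0.706, 0.029, 0.707]
ft_force: [-1.6, -0.3, -1.7]
width: 0.0628
```

```bash
python3 -c "
from chk import *
chk('c3.png')"
```

```text
Favg [-0.72 -0.65 -2.08]
t 31.48 pos [ 0.5281 -0.1879  0.1911] x [ 4.e-04 -0.e+00 -1.e+00] yhead 94.68 w 0.0624 F [-0.42 -1.11 -3.07]
ROW [ 1.311 -0.019  0.068  0.   ] q7 [-0.21  0.24  0.55  1.73 -0.13  1.21  2.02]
ptr prof {246: np.int64(85), 247: np.int64(85), 248: np.int64(84), 249: np.int64(83), 250: np.int64(84), 251: np.int64(85), 252: np.int64(85), 253: np.int64(85), 254: np.int64(85), 255: np.int64(85), 256: np.int64(102), 257: np.int64(137), 258: np.int64(113), 259: np.int64(32), 260: np.int64(35), 261: np.int64(65), 262: np.int64(73), 263: np.int64(71), 264: np.int64(71), 265: np.int64(69), 266: np.int64(67), 267: np.int64(74), 268: np.int64(84), 269: np.int64(88)}
```

View pics/c3.png

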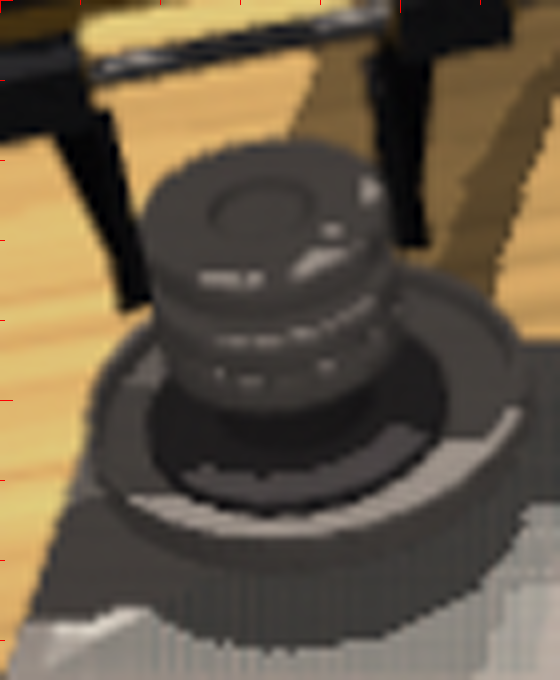

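The gap between plates stays at about 7 mm. That equals how far the fingertips reach below the held plate: I gripped it too deep, so the tips are landing on plate two. I'll take it back to the shelf and re-grip it higher.

drive_tool --pt "-0.4 0 0 0" --pt "-1.0 0 0 0" --pt "-2 0 0 0" --pt "-3.5 0 0 0" --pt "-5.5 0 0 0" --pt "-7 0 0 0" --pt "-7 0 0 0" --pt "-7 0 0 0" --force 25

```text
time: 32.15
ee_pos: [0.5284, -0.1879, 0.262]
eef_rot: [-0.029, 0.706, 0.029, 0.707]
ft_force: [0.2, -0.3, -3.0]
width: 0.0623
```

```bash
python3 -c "
from h import *
plan([.505,.144,.1])
crop('scene',110,120,90,150,5,'c4.png')"
```

```text
t 32.15 pos [ 0.5284 -0.1879  0.262 ] x [ 0.0022 -0.     -1.    ] yhead 94.68 w 0.0623 F [ 0.2  -0.26 -3.02]
ROW [16.19  33.279  0.339  0.   ] q7 [-0.22  0.19  0.55  1.63 -0.1   1.35  2.  ]
```

View pics/c4.png

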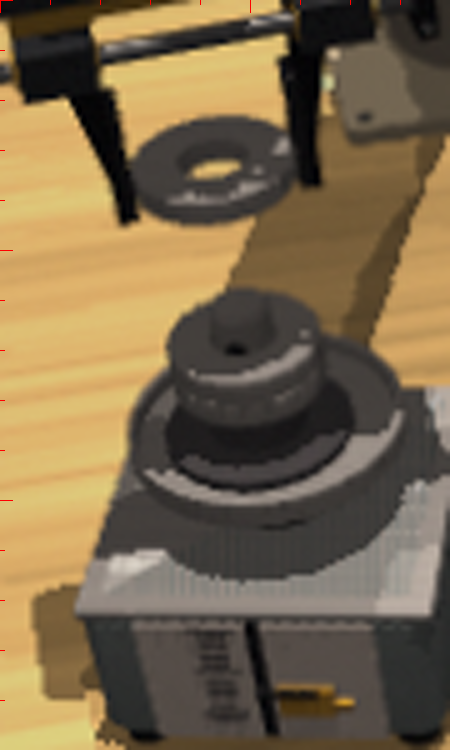

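The pan is back at the two-plate level and plate three hangs level in the jaws. I'll carry it to the free spot on the shelf.

drive_tool --pt "0 2 0 0" --pt "0 6 0 0" --pt "0 10 0 0" --pt "0 14 0 0" --pt "0 18 0 0" --pt "0 22 0.2 0" --pt "0 26 0.3 0" --pt "0 30 0.35 0" --pt "1 33.3 0.35 0" --pt "4 33.3 0.35 0" --pt "8 33.3 0.35 0" --pt "12 33.3 0.35 0" --pt "16 33.3 0.35 0" --pt "16 33.3 0.35 0" --pt "16 33.3 0.35 0" --pt "16 33.3 0.35 0"

```text
time: 33.53
ee_pos: [0.5051, 0.1445, 0.1027]
eef_rot: [-0.029, 0.706, 0.029, 0.707]
ft_force: [0.8, 0.7, -2.8]
width: 0.0623
```

```bash
python3 -c "
from h import *
plan([.505,.144,.0545])"
```

```text
t 33.53 pos [0.5051 0.1445 0.1027] x [ 1.4e-03  6.0e-04 -1.0e+00] yhead 94.66 w 0.0623 F [ 0.81  0.74 -2.81]
ROW [ 4.816 -0.052 -0.023  0.   ] q7 [-0.6   0.24  0.26  1.9  -0.07  1.01  1.35]
```

drive_tool --pt "1.5 -0.05 0 0" --pt "3 -0.05 0 0" --pt "4.2 -0.05 0 0" --pt "4.8 -0.05 0 0" --pt "4.95 -0.05 0 0" --pt "4.95 -0.05 0 0" --pt "4.95 -0.05 0 0"

```text
time: 34.12
ee_pos: [0.5051, 0.1441, 0.0527]
eef_rot: [-0.029, 0.706, 0.029, 0.707]
ft_force: [-0.7, 0.0, 1.0]
width: 0.0622
```

```bash
python3 -c "
from h import *
plan([.505,.144,.0580])
crop('scene',250,150,110,90,7,'c5.png')"
```

```text
t 34.12 pos [0.5051 0.1441 0.0527] x [ 1.6e-03  8.0e-04 -1.0e+00] yhead 94.68 w 0.0622 F [-0.68  0.01  0.97]
ROW [-0.533 -0.012 -0.012  0.   ] q7 [-0.59  0.31  0.26  1.94 -0.1   0.91  1.37]
```

View pics/c5.png

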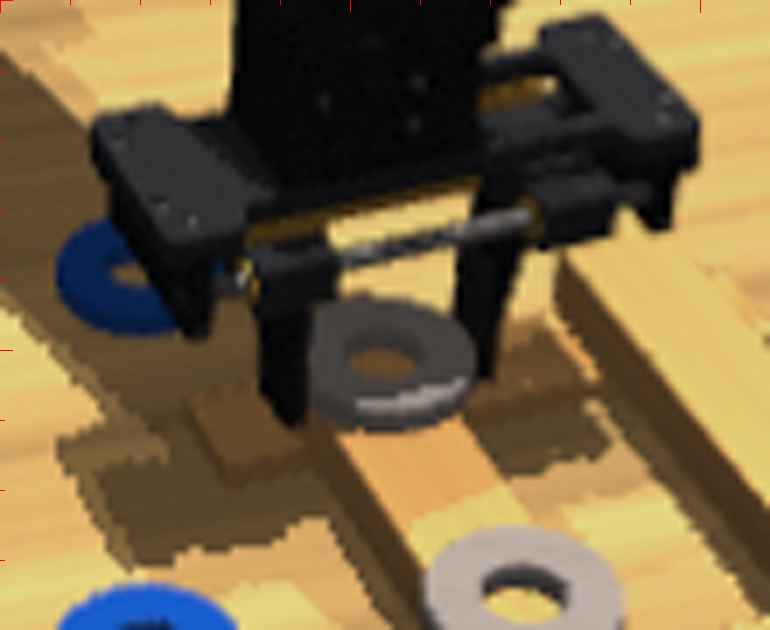

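The plate rests on the batten. I'll open, rise 7 mm and re-grip with the tips just above its underside.

drive_tool --pt "0 0 0 0" --pt "0 0 0 0" --pt "0 0 0 0" --pt "0 0 0 0" --pt "0 0 0 0" --pt "-0.4 0 0 0" --pt "-0.7 0 0 0" --pt "-0.7 0 0 0" --pt "-0.7 0 0 0" --grip 0

```text
time: 34.92
ee_pos: [0.5045, 0.1439, 0.0589]
eef_rot: [-0.029, 0.706, 0.029, 0.707]
ft_force: [0.8, 0.3, -0.9]
width: 0.0871
```

```bash
python3 -c "
from h import *
plan([.505,.144,.0597])"
```

```text
t 34.92 pos [0.5045 0.1439 0.0589] x [ 6.e-04  4.e-04 -1.e+00] yhead 94.68 w 0.0871 F [ 0.81  0.33 -0.86]
ROW [-0.082  0.001  0.051  0.   ] q7 [-0.59  0.3   0.26  1.93 -0.1   0.92  1.37]
```

drive_tool --pt "-0.08 0 0.05 0" --pt "-0.08 0 0.05 0" --pt "-0.08 0 0.05 0" --pt "-0.08 0 0.05 0" --pt "-0.08 0 0.05 0" --pt "-0.08 0 0.05 0" --pt "-0.08 0 0.05 0" --grip 255 --force 30

```text
time: 35.5
ee_pos: [0.5047, 0.1439, 0.0592]
eef_rot: [-0.029, 0.707, 0.029, 0.706]
ft_force: [-0.3, -0.1, -0.6]
width: 0.0623
```

drive_tool --pt "-0.5 0 0 0" --pt "-1.5 0 0 0" --pt "-3 0 0 0" --pt "-5 0 0 0" --pt "-8 0 0 0" --pt "-12 0 0 0" --pt "-16 0 0 0" --pt "-20 0 0 0" --pt "-20 0 0 0" --pt "-20 0 0 0"

```text
time: 36.33
ee_pos: [0.5058, 0.144, 0.2623]
eef_rot: [-0.028, 0.705, 0.03, 0.708]
ft_force: [1.1, 0.2, -3.7]
width: 0.0623
```

```bash
python3 -c "
from h import *
plan([.529,-.187,.262])
crop('scene',250,50,110,90,7,'c6.png')"
```

```text
t 36.33 pos [0.5058 0.144  0.2623] x [ 0.0046  0.0024 -1.    ] yhead 94.66 w 0.0623 F [ 1.14  0.24 -3.71]
ROW [ -0.041 -33.183  -0.376   0.   ] q7 [-0.62  0.09  0.28  1.71 -0.03  1.34  1.31]
```

View pics/c6.png

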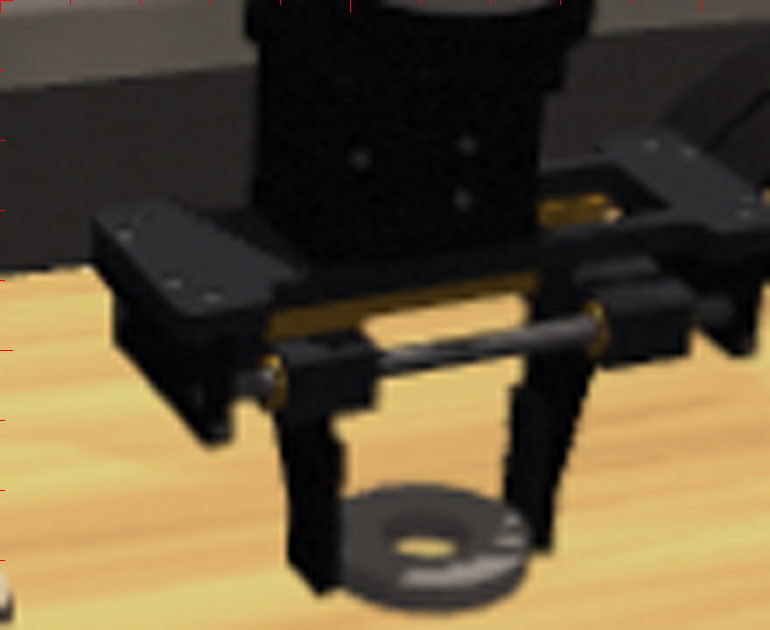

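drive_tool --pt "0 -1.5 0 0" --pt "0 -4.5 0 0" --pt "0 -8 0 0" --pt "0 -12 0 0" --pt "0 -16 0 0" --pt "0 -20 0 0" --pt "0 -24 -0.1 0" --pt "0 -28 -0.2 0" --pt "0 -31 -0.2 0" --pt "0 -32.8 -0.2 0" --pt "0 -33.1 -0.2 0" --pt "0 -33.1 -0.2 0" --pt "0 -33.1 -0.2 0" --pt "0 -33.1 -0.2 0" --pt "0 -33.1 -0.2 0"

```text
time: 37.63
ee_pos: [0.5299, -0.1846, 0.259]
eef_rot: [-0.029, 0.707, 0.03, 0.706]
ft_force: [-0.1, 0.0, -1.9]
width: 0.062
```

```bash
python3 -c "
from h import *
plan([.5286,-.188,.222])"
```

```text
t 37.63 pos [ 0.5299 -0.1846  0.259 ] x [-5.e-04  7.e-04 -1.e+00] yhead 94.8 w 0.062 F [-0.05  0.03 -1.94]
ROW [ 3.696 -0.331 -0.156  0.   ] q7 [-0.23  0.19  0.56  1.63 -0.1   1.35  2.  ]
```

drive_tool --pt "0.8 -0.13 -0.13 0" --pt "1.6 -0.13 -0.13 0" --pt "2.4 -0.13 -0.13 0" --pt "3.2 -0.13 -0.13 0" --pt "3.7 -0.13 -0.13 0" --pt "3.7 -0.13 -0.13 0" --pt "3.7 -0.13 -0.13 0" --pt "3.7 -0.13 -0.13 0"

```text
time: 38.3
ee_pos: [0.5288, -0.1877, 0.2226]
eef_rot: [-0.029, 0.706, 0.029, 0.707]
ft_force: [-0.3, -0.3, -2.0]
width: 0.062
```

Run:
```python
from chk import *
chk('c7.png')
```

```text
Favg [-0.07 -0.08 -2.58]
t 38.5 pos [ 0.5288 -0.1877  0.2226] x [ 6.e-04  1.e-04 -1.e+00] yhead 94.68 w 0.0623 F [ 0.2   0.22 -3.05]
ROW [ 4.464e+00 -3.400e-02 -3.000e-03  0.000e+00] q7 [-0.22  0.21  0.56  1.69 -0.12  1.27  2.01]
ptr prof {246: np.int64(85), 247: np.int64(84), 248: np.int64(84), 249: np.int64(82), 250: np.int64(84), 251: np.int64(84), 252: np.int64(85), 253: np.int64(85), 254: np.int64(85), 255: np.int64(84), 256: np.int64(102), 257: np.int64(122), 258: np.int64(45), 259: np.int64(33), 260: np.int64(63), 261: np.int64(74), 262: np.int64(71), 263: np.int64(70), 264: np.int64(71), 265: np.int64(69), 266: np.int64(67), 267: np.int64(74), 268: np.int64(84), 269: np.int64(88)}
```

View pics/c7.png

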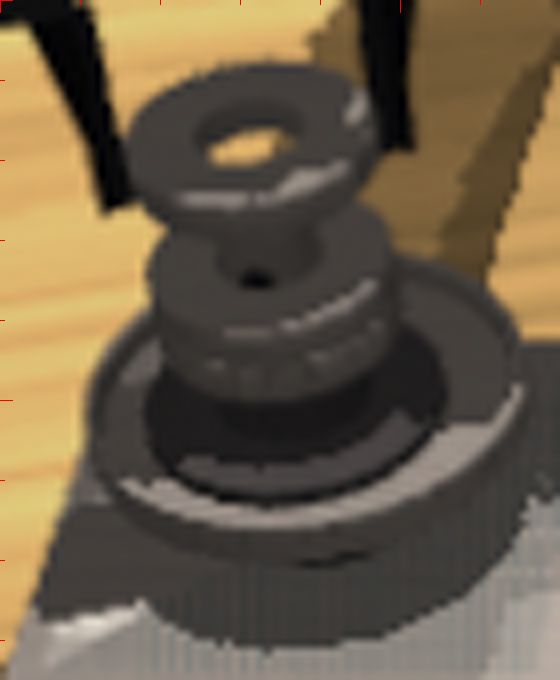

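drive_tool --pt "0.3 0 -0.03 0" --pt "0.6 0 -0.03 0" --pt "0.9 0 -0.03 0" --pt "1.2 0 -0.03 0" --pt "1.5 0 -0.03 0" --pt "1.8 0 -0.03 0" --pt "2.0 0 -0.03 0" --pt "2.2 0 -0.03 0" --pt "2.2 0 -0.03 0"

```text
time: 39.25
ee_pos: [0.5281, -0.1876, 0.1999]
eef_rot: [-0.029, 0.707, 0.029, 0.706]
ft_force: [-0.6, 0.4, -0.7]
width: 0.0627
```

Run:
```python
from chk import *
chk('c8.png')
```

```text
Favg [-1.61 -0.04 -1.3 ]
t 39.45 pos [ 0.5283 -0.1877  0.2005] x [-0.e+00  1.e-04 -1.e+00] yhead 94.67 w 0.0621 F [-1.36 -0.4  -0.84]
ROW [ 2.246 -0.035  0.05   0.   ] q7 [-0.22  0.23  0.56  1.72 -0.13  1.23  2.02]
ptr prof {246: np.int64(85), 247: np.int64(84), 248: np.int64(84), 249: np.int64(83), 250: np.int64(84), 251: np.int64(84), 252: np.int64(85), 253: np.int64(85), 254: np.int64(85), 255: np.int64(85), 256: np.int64(102), 257: np.int64(136), 258: np.int64(118), 259: np.int64(70), 260: np.int64(38), 261: np.int64(28), 262: np.int64(55), 263: np.int64(71), 264: np.int64(71), 265: np.int64(69), 266: np.int64(67), 267: np.int64(74), 268: np.int64(84), 269: np.int64(88)}
```

View pics/c8.png

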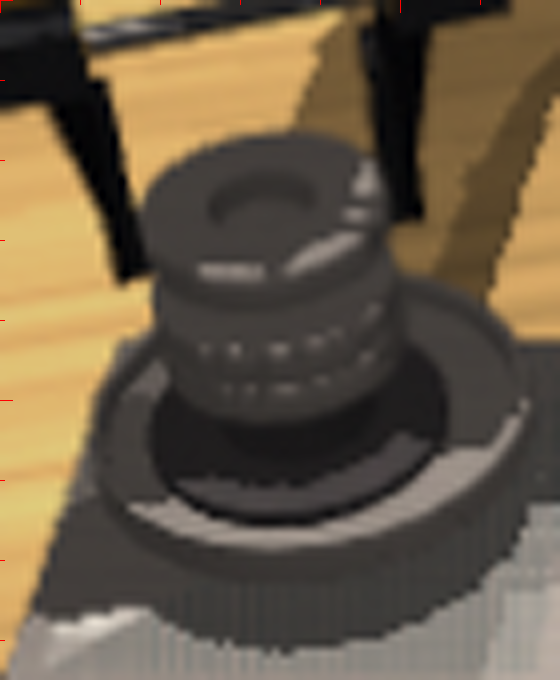

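drive_tool --pt "0 0 -0.04 0" --pt "0 0 -0.08 0" --pt "0 0 -0.08 0" --pt "0 0 -0.08 0"

```text
time: 39.78
ee_pos: [0.5275, -0.1876, 0.2003]
eef_rot: [-0.029, 0.706, 0.029, 0.707]
ft_force: [-0.3, -0.3, -1.5]
width: 0.0624
```

Run:
```python
from chk import *
chk('c9.png')
```

```text
Favg [-0.29 -0.16 -2.95]
t 39.98 pos [ 0.5275 -0.1876  0.2002] x [-0.e+00  1.e-04 -1.e+00] yhead 94.68 w 0.0623 F [ 0.39 -0.45 -3.54]
ROW [ 2.224 -0.049  0.123  0.   ] q7 [-0.22  0.23  0.56  1.72 -0.13  1.23  2.02]
ptr prof {246: np.int64(85), 247: np.int64(84), 248: np.int64(84), 249: np.int64(83), 250: np.int64(84), 251: np.int64(84), 252: np.int64(85), 253: np.int64(85), 254: np.int64(85), 255: np.int64(85), 256: np.int64(102), 257: np.int64(121), 258: np.int64(27), 259: np.int64(39), 260: np.int64(71), 261: np.int64(74), 262: np.int64(71), 263: np.int64(70), 264: np.int64(71), 265: np.int64(69), 266: np.int64(67), 267: np.int64(74), 268: np.int64(84), 269: np.int64(88)}
```

View pics/c9.png

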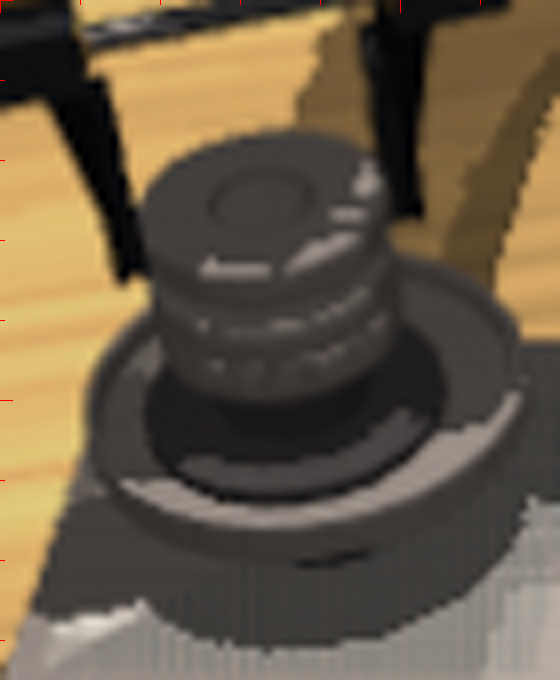

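The plate slipped on and the pan rose back. I'll continue down in steps.

drive_tool --pt "0.15 0 0 0" --pt "0.3 0 0 0" --pt "0.45 0 0 0" --pt "0.6 0 0 0" --pt "0.75 0 0 0" --pt "0.75 0 0 0"

```text
time: 40.48
ee_pos: [0.5274, -0.1876, 0.1924]
eef_rot: [-0.029, 0.707, 0.029, 0.706]
ft_force: [-0.6, -0.9, -2.7]
width: 0.0622
```

Run:
```python
from chk import *
chk('c10.png')
```

```text
Favg [-0.2  -0.1  -2.44]
t 40.68 pos [ 0.5275 -0.1877  0.1929] x [ 0.e+00  1.e-04 -1.e+00] yhead 94.68 w 0.0619 F [-1.07  0.24 -2.28]
ROW [ 1.487 -0.044  0.123  0.   ] q7 [-0.22  0.24  0.55  1.73 -0.13  1.21  2.02]
ptr prof {246: np.int64(85), 247: np.int64(85), 248: np.int64(84), 249: np.int64(83), 250: np.int64(84), 251: np.int64(85), 252: np.int64(85), 253: np.int64(85), 254: np.int64(85), 255: np.int64(85), 256: np.int64(102), 257: np.int64(133), 258: np.int64(98), 259: np.int64(23), 260: np.int64(47), 261: np.int64(76), 262: np.int64(73), 263: np.int64(71), 264: np.int64(71), 265: np.int64(69), 266: np.int64(67), 267: np.int64(74), 268: np.int64(84), 269: np.int64(88)}
```

View pics/c10.png

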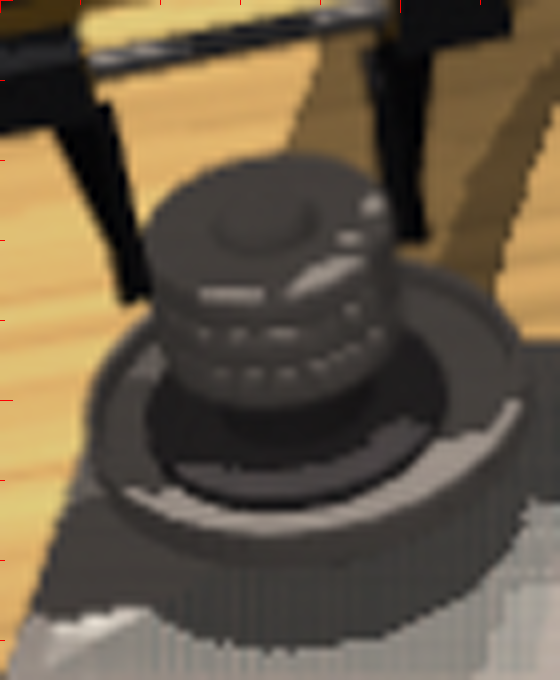

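Edge spacing is now 38 and 37 px (12 mm each), so the third plate lies on the second with the pin top showing. I'll lower it with the pan until it carries the weight.

drive_tool --pt "0.2 0 0 0" --pt "0.4 0 0 0" --pt "0.6 0 0 0" --pt "0.8 0 0 0" --pt "0.9 0 0 0" --pt "0.9 0 0 0" --pt "0.9 0 0 0"

```text
time: 41.27
ee_pos: [0.5276, -0.1877, 0.1839]
eef_rot: [-0.029, 0.706, 0.029, 0.707]
ft_force: [-1.2, 0.9, -0.9]
width: 0.0621
```

Run:
```python
from chk import *
chk('c11.png')
```

```text
Favg [-0.41  0.15 -0.17]
t 41.47 pos [ 0.5276 -0.1877  0.1839] x [ 2.e-04  0.e+00 -1.e+00] yhead 94.68 w 0.062 F [-0.46  0.46  0.18]
ROW [ 0.592 -0.037  0.121  0.   ] q7 [-0.21  0.24  0.55  1.74 -0.14  1.2   2.03]
ptr prof {246: np.int64(85), 247: np.int64(84), 248: np.int64(84), 249: np.int64(83), 250: np.int64(84), 251: np.int64(85), 252: np.int64(85), 253: np.int64(86), 254: np.int64(85), 255: np.int64(85), 256: np.int64(102), 257: np.int64(137), 258: np.int64(118), 259: np.int64(78), 260: np.int64(71), 261: np.int64(46), 262: np.int64(22), 263: np.int64(47), 264: np.int64(71), 265: np.int64(70), 266: np.int64(67), 267: np.int64(74), 268: np.int64(84), 269: np.int64(88)}
```

View pics/c11.png

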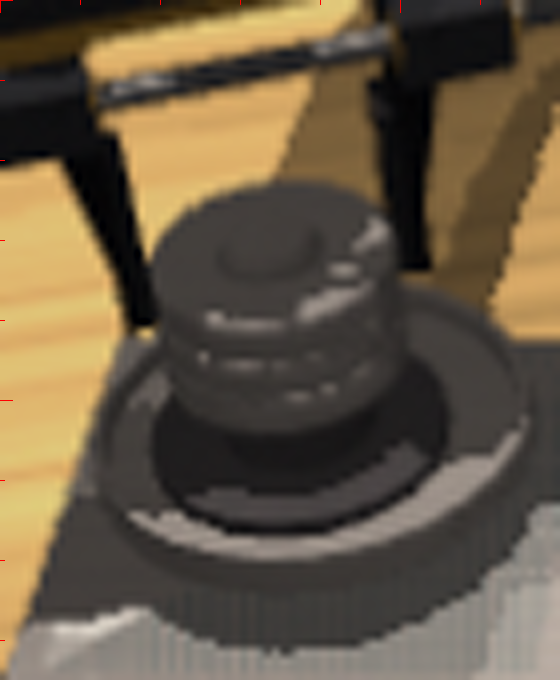

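The force reading shows the scale now carries almost the whole plate. I'll release and back away.

drive_tool --pt "0 0 0 0" --pt "0 0 0 0" --pt "0 0 0 0" --pt "0 0 0 0" --pt "0 0 0 0" --pt "0 0 0 0" --pt "0 0 0 0" --grip 0

```text
time: 42.05
ee_pos: [0.5275, -0.1877, 0.1838]
eef_rot: [-0.029, 0.706, 0.029, 0.707]
ft_force: [0.5, 1.4, -1.1]
width: 0.0861
```

drive_tool --pt "-0.5 0 0 0" --pt "-2 0 0 0" --pt "-5 0 0 0" --pt "-8 0 0 0" --pt "-11 0 0 0" --pt "-14 0 0 0" --pt "-14 0 0 0" --pt "-14 0 0 0" --pt "-14 0 0 0" --pt "-14 0 0 0" --pt "-14 0 0 0" --pt "-14 0 0 0" --pt "-14 0 0 0" --pt "-14 0 0 0"

```text
time: 43.22
ee_pos: [0.5274, -0.1877, 0.3235]
eef_rot: [-0.029, 0.707, 0.029, 0.706]
ft_force: [-0.5, 0.3, 0.9]
width: 0.0868
```

Run:
```python
from chk import *
chk('c12.png')
im=r.camera("scene"); np.set_printoptions(linewidth=200)
for rr in range(255,268): print(rr,im[rr,160:184,0])
crop("scene",115,165,90,110,7,"c13.png",im[:,:,::-1])
cv2.imwrite("pics/full2.png",im[:,:,::-1])
```

```text
Favg [-0.65  0.12 -0.  ]
t 43.42 pos [ 0.5275 -0.1877  0.3238] x [-1.e-04  1.e-04 -1.e+00] yhead 94.68 w 0.0872 F [-0.69  0.25 -0.56]
ROW [14.576 -0.043  0.127  0.   ] q7 [-0.24  0.16  0.57  1.53 -0.09  1.48  1.99]
ptr prof {246: np.int64(80), 247: np.int64(79), 248: np.int64(79), 249: np.int64(78), 250: np.int64(79), 251: np.int64(79), 252: np.int64(80), 253: np.int64(80), 254: np.int64(80), 255: np.int64(80), 256: np.int64(96), 257: np.int64(129), 258: np.int64(111), 259: np.int64(73), 260: np.int64(74), 261: np.int64(67), 262: np.int64(32), 263: np.int64(26), 264: np.int64(51), 265: np.int64(65), 266: np.int64(63), 267: np.int64(70), 268: np.int64(79), 269: np.int64(83)}
255 [65  5 10 38 80 79 80 80 80 80 81 81 80 80 80 80 81 80 81 80 80 81 81 81]
256 [ 78  15  10  30  78  91  99 100  98  96  97  97  96  94  95  95  88  80  81  80  80  80  81  81]
257 [ 77  33   8  21  68 113 134 134 134 132 135 135 134 133 135 135 117  76  80  80  80  80  81  80]
258 [ 78  42   7  16  57  99 114 115 115 115 116 117 117 117 119 119 103  74  81  81  80  80  80  79]
259 [ 79  51   7  16  46  75  75  75  73  70  76  76  74  72  76  75  79 103 123 123 105  80  79  79]
260 [ 79  67  10  11  35  77  76  75  75  72  75  76  76  75  75  76  96 154 190 191 155  78  78  79]
261 [79 77 26 19 26 68 67 66 67 68 69 70 70 71 74 74 72 74 77 76 75 75 78 78]
262 [79 78 33 23 21 30 29 30 33 40 40 44 43 45 63 76 73 69 74 73 75 78 79 79]
263 [80 79 30 13 14 21 28 28 27 27 26 25 25 28 50 75 74 75 81 80 81 80 79 79]
264 [79 80 60  6 11 32 60 56 55 55 54 53 51 52 59 72 72 75 82 81 80 81 80 80]
265 [79 78 77  5  7 32 79 73 73 72 72 71 71 70 72 72 72 76 81 81 80 80 80 79]
266 [79 77 78 27 15 27 73 73 72 72 72 71 72 72 72 73 72 75 79 78 78 79 78 79]
267 [80 79 79 63 58 58 70 75 74 74 75 74 75 76 77 78 77 78 82 79 78 79 80 80]
```

View pics/c13.png

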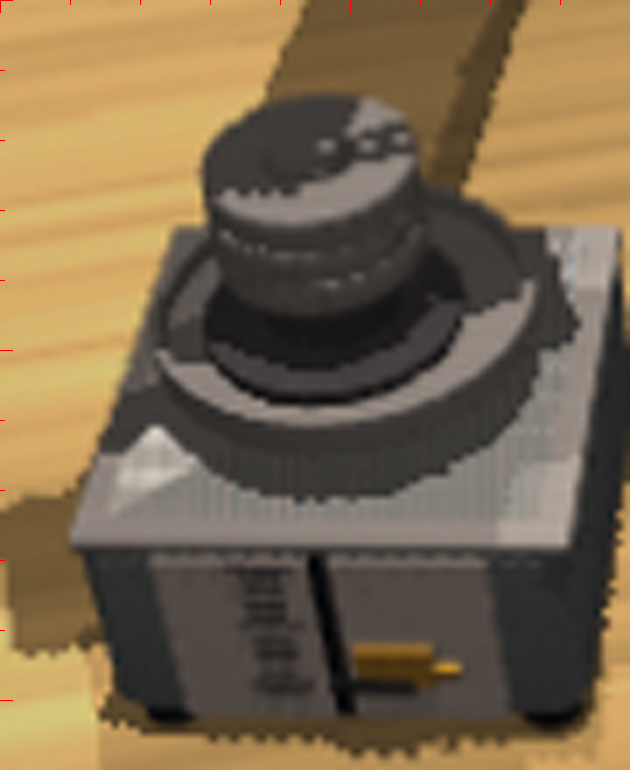

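View pics/full2.png

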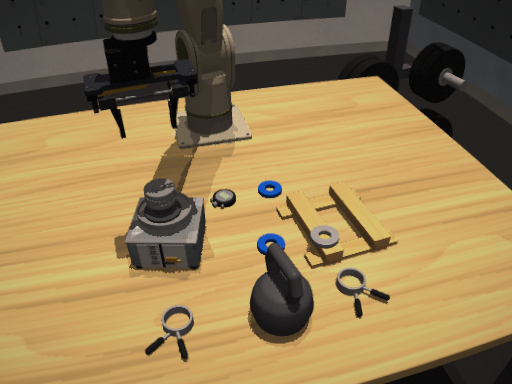

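Three plates lie flat on the pin, with the shaft top just showing. The pointer front is at row 263.4 and the tab front's middle at about 260.2. The pointer stays fully visible in front of the brass, so it sits at least 3.5 mm ahead of it. That puts its true height 4–6 mm below the tab's middle, inside the 8 mm limit. The spare plate is on the shelf, the bystanders look unmoved and the gripper is clear, so I'll hand in.

Run:
```python
from h import *
print(r.read_state()['time'], r.close_job())
```

```text
the job is handed in; nothing more can be done
43.4667 None
```

I threaded three change plates onto the loading pin and handed the job in at 43.5 s; the fourth plate is still on the shelf. `close_job` gives no verdict, so what follows rests on my own checks.

- **Plates:** the last pictures show all three flat and stacked 12 mm apart, with the shaft top showing. The stack is about 9 mm or less from the dish centre, against a limit of 17 mm.
- **Pointer:** after parallax correction I put it 4–6 mm below the tab's middle, against a limit of 8.5 mm. This is the least certain check. With two plates it looked inside the tab by eye, but corrected it was about 6–9 mm above the middle, so I added the third. One estimate from the top camera gave less clearance between pointer and tab, which would put the pointer lower, about 7–8 mm below the middle.
- **Pan:** about 45 mm deep with all three plates on, against a limit of 55 mm. I took the last pictures more than a second after letting go.
- **Bystanders:** they look unmoved in the last full view, and the gripper is clear of everything.

**What went wrong:** on the first try with the third plate I gripped it too low, and the fingertips pressed on plate two. That pushed the pan to roughly 49–53 mm, close to the 55 mm limit, before I backed off. I set the plate back on the shelf, gripped it higher and then seated it gently. The first plate also jammed briefly on the shaft and came free with a small sideways move.

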